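# Unstack the coded sample packs into their check trays

## Robot

A 7-joint arm with a two-finger parallel gripper is mounted at the origin on the work surface. World frame = base frame: x ahead of the robot, y to its left, z up, the work surface at z = 0. Lengths are in m, angles in rad, forces in N, time in s.
With the tool pointing down it reaches from about 0.4 to 0.925 m from the base axis. Payload 5.6 kg.
Tool frame: the origin (TCP) lies at the very end of the fingers, on their centre line; the grasp point (between the pads) lies 19 mm behind it; y points along the fingers, x is the direction in which the jaws open and shut, and the axes are right-handed (so a half turn about y gives the same grasp; the last joint's range is limited). The gripper opens to 85 mm and grips with 20 to 120 N. Pads are 22 mm wide; open, the fingers measure 114 mm over their backs; the gripper's body (76 mm by 85 mm) begins 54 mm behind the grasp point. The pads swing forward as they close: fully open they stand 13 mm farther back than shut.
Start: joints at [-1.23, 0.468, -0.012, 1.603, 0.006, 1.071, -0.056], TCP at [0.243, 0.603, 0.231] pointing down, gripper open.
Joint ranges: [-2.53, 2.53], [-0.31, 2.02], [-1.57, 1.55], [0.28, 2.44], [-1.29, 4.43], [0.15, 1.84], [-2.92, 2.92]. Speed limits (rad/s): [2.57, 2.57, 3.14, 3.14, 3.14, 3.14, 3.14].

## Interface

Orientations are given as a unit quaternion [w, x, y, z].
In Python, from plant import telemetry, grab_frame, camera_model, order, boxes_of, cut_out, landmark_of gives the robot as it stands.
- The arm moves only by the tool servo_tool, never from a script. Its argument "steps" is a list of rows, each a list of 7 numbers: the turn, a rotation vector about the tool's x, y, z as a fraction of full scale, then the shift along the tool's x, y, z as a fraction of full scale, then the closure, from 0 (fully open) to 1 (shut). In form: [[rx, ry, rz, x, y, z, jaw], ...]. A call has 1 to 20 rows; each row shifts and turns the pose as measured when the row begins, along the tool's axes as they then stand; what a row does not reach is not made up. Full scale, the value 1, is 0.04 m for a shift and 0.08 rad for a turn. A row lasts 1/8 s, in which the tool goes at most 62.5 mm and 10.7 degrees, less where a joint would pass 70% of its speed; a pose out of reach is approached as far as the arm can. A call with a number of a shift or a turn outside -1 to 1 is refused whole. A call with a gripper value outside its range is refused whole. The fingers move at their own pace and stop on an object; "newtons" is the grip in N (left out, the last holds). Time passes only in rows, so rows that do not move let the fingers close. It gives the time, the measured TCP pose, the force and the opening at its end, in the units of the state.
- telemetry.observe(): the state, without advancing time (a new reading comes with each control period).
- grab_frame(name): name is "scene" or "top" or "wrist"; returns (picture, depth): 400x640x3 uint8, red, green, blue; 400x640 float32, m along the optical axis (not along the pixel's ray), 0 where there is no reading.
- camera_model(name): a dict with "fovy" (degrees; the focal length in pixels is half the picture's height over the tangent of half this angle, whatever the lens; pixels are square), "cx", "cy" (the principal point, pixels), "D" ([k1, k2, p1, p2, k3] as OpenCV has them; the pictures are not rectified), "world_to_cam" (4x4, takes a point from world to camera coordinates); the wrist camera has in their place "mount" (4x4, takes a point from camera to tool coordinates, whose origin is the TCP and whose axes are the tool frame's). Camera axes: x right, y up, looking along -z (the intrinsics and any distortion apply to the point x, -y, -z); pixel columns grow to the right and rows downward; lengths in m; the calibration is good to about 2 mm. A picture is of the moment at which its call begins: read the wrist's pose just before it. camera_model takes no time and is no camera call.
- order.sign_off(): hands the job in, once; it reports no verdict.
Trained networks look in the newest picture that a camera, given by its name, has taken for a name from the list of things; names that differ only in an ending like _2 or _b are one class to them, and where a whole thing is asked for, a point or a joint stands for the part that bears it (a point fixed in the world has none). Each returns a list of dicts, best first, with "confidence" (0 to 1); they miss things now and then, are a little off and sometimes report something else, mostly with a low value. They report only what shows in the picture. A call takes as long as a camera call. They do not tell look-alikes from the thing itself.
- boxes_of(camera, query): "position" ([x, y, z] in m, in world coordinates, good to about 4 mm: the middle of the surface that is visible of it).
- cut_out(camera, query): "mask" (400x640 bool, what is visible of it).
- landmark_of(camera, query): "position" ([x, y, z] in m, in world coordinates, good to about 4 mm: a listed point, or the origin of a listed thing).
The state is a dict: "t": time; "joints": joint angles; "qvel": joint speeds; "joint_torque": joint torques, N m; "position": TCP position; "tcp_rot": TCP orientation; "force": force on the tool from outside, world axes, zero at the start; "ft_torque": the same for the moment, N m; "gripper_width": opening from 0.0 (shut) to 1.0 (fully open).
Only numpy, scipy, OpenCV 4.12 (cv2) and the standard library are available. Lean on these libraries where they do the work, as an engineer would, in place of code of your own. Each camera call takes 0.05 s, during which the arm holds its last target.

## Task

Take the stack of five freshly coded sample packs apart and stand each pack upright in the check tray that has its own outline and size: cartons in the rectangular and square trays, tin and jar in the round ones. Each must stand flat on the tray floor, inside the rim, the cartons lined up with their trays; do not let any pack tip over on the way, and leave all of them standing free.

Things in the scene. Friction and masses are not known exactly. Their poses are not given: they have to be found in the camera images.
- long_carton_mid (a point): long white paperboard carton, 140 (its x) x 64 (its y) x 56 high; the bottom of the stack, lying on the work surface and carrying the wide tin and the square carton (mm). About 300 g, stiff. The point is its centre, 28 mm above its underside; z is up.
- square_carton_mid (a point): square white paperboard carton, 60 x 60 x 56 high; in the second tier, on one half of the long carton, roughly lined up with it (mm). About 150 g, stiff. The point is its centre, 28 mm above its underside; z is up.
- wide_tin_mid (a point): round metal tin, diameter 60, 56 high; in the second tier, on the other half of the long carton (the two centres are about 72 apart, 36 either side of the long carton's centre along its x; 12 gap between them) (mm). About 150 g, stiff. The point is its centre, 28 mm above its underside; z is up.
- small_carton_mid (a point): small white paperboard carton, 48 (its x) x 30 (its y) x 56 high; in the top tier, about centred on either the square carton or the wide tin (mm). About 60 g, stiff. The point is its centre, 28 mm above its underside; z is up.
- slim_jar_mid (a point): slim round white plastic jar, diameter 36, 56 high, straight sides; in the top tier, about centred on the other one (mm). About 60 g, stiff. The point is its centre, 28 mm above its underside; z is up.
- long_tray_floor (a point): long rectangular check tray, 160 (its x) x 84 (its y) inside, for the long carton; its place and the stack's lie on opposite sides of the robot, either way round (mm). Fixed to the surface; grey with a dark rim 4 mm wide that rises 4 mm above the tray floor. The point is the middle of the tray floor, 3 mm above the work surface; z is up, so a pack standing in it has its centre 28 mm above this point.
- square_tray_floor (a point): square check tray, 80 x 80 inside, for the square carton (mm). Fixed to the surface; grey with a dark rim 4 mm wide that rises 4 mm above the tray floor. The point is the middle of the tray floor, 3 mm above the work surface; z is up, so a pack standing in it has its centre 28 mm above this point.
- small_tray_floor (a point): small rectangular check tray, 68 (its x) x 50 (its y) inside, for the small carton (mm). Fixed to the surface; grey with a dark rim 4 mm wide that rises 4 mm above the tray floor. The point is the middle of the tray floor, 3 mm above the work surface; z is up, so a pack standing in it has its centre 28 mm above this point.
- wide_round_tray_floor (a point): larger round check tray, inside diameter 80, for the wide tin (mm). Fixed to the surface; grey with a dark rim 4 mm wide that rises 4 mm above the tray floor. The point is the middle of the tray floor, 3 mm above the work surface; z is up, so a pack standing in it has its centre 28 mm above this point.
- slim_round_tray_floor (a point): smaller round check tray, inside diameter 56, for the slim jar (mm). Fixed to the surface; grey with a dark rim 4 mm wide that rises 4 mm above the tray floor. The point is the middle of the tray floor, 3 mm above the work surface; z is up, so a pack standing in it has its centre 28 mm above this point.
Mind the look-alikes: they are no part of the job. Leave any red look-alike of the part that bears square_carton_mid alone.

How it is judged:
By the outcome, as a careful person would: the job done as asked, in the order asked, and still so for the second after the job is handed in, with the robot touching nothing.
It also fails if it takes over 128 s, if anything falls off the work surface, if the arm or the gripper's body presses on something with over 40 N, if the wrist force passes 120 N, or if a joint passes its speed limit or range.

## Working session

There is one attempt and no reset: what is moved stays moved. The work goes in short steps, Python scripts to look and compute and a tool call to move; the robot and the scene stay as the last step left them, time stands still between calls to the robot, and variables do not carry over. Pictures are saved under pics/ and viewed, and the job is handed in when it is done.

Besides the shell and the picture viewer there is one more tool, called after "Call:" as name(argument=value, ...) on one line, values as JSON. servo_tool: Moves the arm, as the interface text tells. Shift numbers are shares of 0.04 m and turn numbers shares of 0.08 rad, none past 1 either way. Its arguments: {"type":"object","properties":{"steps":{"type":"array"},"newtons":{"type":"number"}},"required":["steps"]}

```bash
ls; mkdir -p pics; cat > h.py <<'E'
import numpy as np, cv2
from plant import telemetry, grab_frame, camera_model, order, boxes_of, cut_out, landmark_of
def K(m):
    f=200/np.tan(np.radians(m["fovy"])/2); return np.array([[f,0,m["cx"]],[0,f,m["cy"]],[0,0,1.]])
def cloud(name,depth,st=None):
    m=camera_model(name); v,u=np.mgrid[0:400,0:640]
    p=cv2.undistortPoints(np.stack([u,v],-1).reshape(-1,1,2).astype(np.float64),K(m),np.array(m["D"],float)).reshape(400,640,2)
    c=np.stack([p[...,0]*depth,-p[...,1]*depth,-depth],-1)
    if name=="wrist":
        T=np.array(m["mount"]); c=c@T[:3,:3].T+T[:3,3]; R=rot(st["tcp_rot"]); return c@R.T+np.array(st["position"])
    T=np.linalg.inv(np.array(m["world_to_cam"])); return c@T[:3,:3].T+T[:3,3]
def rot(q):
    from scipy.spatial.transform import Rotation as R
    return R.from_quat([q[1],q[2],q[3],q[0]]).as_matrix()
def save(n,p): cv2.imwrite("pics/"+n,cv2.cvtColor(p,cv2.COLOR_RGB2BGR))
E
python3 - <<'E'
from h import *
s=telemetry.observe(); print(s)
for n in ("scene","top"):
    p,d=grab_frame(n); save(n+"0.png",p); np.save(n+"0.npy",d); print(n,camera_model(n))
print(rot(s["tcp_rot"]).round(3), camera_model("wrist"))
E
```

```text
pics
{'t': 0.0, 'joints': array([-1.22999469,  0.46841437, -0.01162097,  1.60365411,  0.00598256,
        1.07138188, -0.05630422]), 'qvel': array([-0.00098165,  0.00105613,  0.00026118,  0.00031408,  0.0014863 ,
       -0.00155968, -0.00146039]), 'joint_torque': array([-1.09678927e-03, -5.32375431e+01,  2.11165060e-02, -2.51310271e+01,
        1.13805657e-02,  7.52719963e-03, -1.92623628e-05]), 'position': array([0.24322662, 0.60216086, 0.23030158]), 'tcp_rot': array([-0.58580599,  0.58658596,  0.39492821, -0.39595449]), 'force': array([-0.48876866, -0.72400747,  1.11667218]), 'ft_torque': array([ 0.00132371,  0.04862687, -0.00707825]), 'gripper_width': 0.9926355635009216}
scene {'fovy': 54.27355077187849, 'cx': 324.87147819529235, 'cy': 196.55674738588914, 'D': array([-0.04759972,  0.        ,  0.        ,  0.        ,  0.        ]), 'world_to_cam': array([[ 0.09601071,  0.9953114 , -0.01171191, -0.05634165],
       [-0.70232084,  0.07607652,  0.70778372,  0.29302166],
       [ 0.70535621, -0.0597293 ,  0.7063321 , -1.40762095],
       [ 0.        ,  0.        ,  0.        ,  1.   
[... 411 characters left out ...]
e-01,
        -9.57788256e-01],
       [ 0.00000000e+00,  0.00000000e+00,  0.00000000e+00,
         1.00000000e+00]])}
[[ 0.375 -0.001 -0.927]
 [ 0.927 -0.002  0.375]
 [-0.002 -1.    -0.   ]] {'fovy': 60.46584932850688, 'cx': 322.9343849173372, 'cy': 200.12432995907528, 'D': array([-0.02598606,  0.        ,  0.        ,  0.        ,  0.        ]), 'mount': array([[ 9.99999875e-01, -2.15422000e-04,  4.51778225e-04,
         2.85658626e-04],
       [ 4.96254771e-04,  3.09295341e-01, -9.50965901e-01,
        -1.41716789e-01],
       [ 6.51260765e-05,  9.50966007e-01,  3.09295409e-01,
         7.96324603e-02],
       [ 0.00000000e+00,  0.00000000e+00,  0.00000000e+00,
         1.00000000e+00]])}
```

View pics/scene0.png

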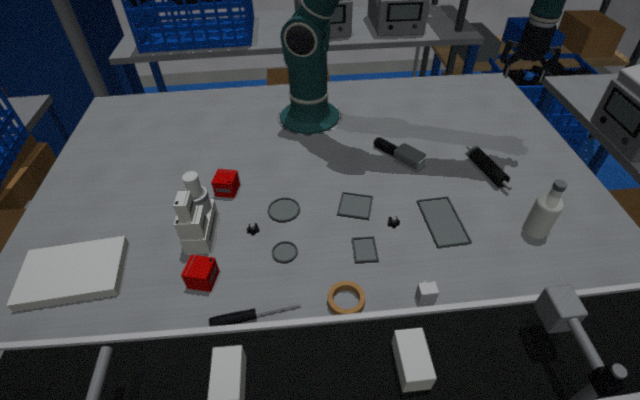

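View pics/top0.png

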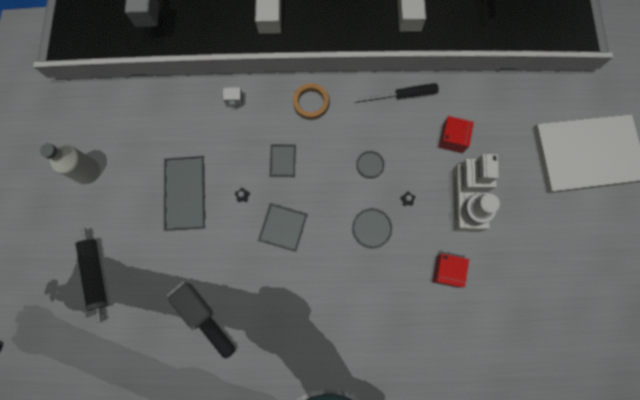

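```bash
python3 - <<'E'
from h import *
for n,pts in (("scene",[(540,30),(545,15),(523,80),(490,165),(330,10),(195,178),(285,210),(355,206)]),("top",[(90,270),(200,310),(484,203),(488,165),(372,228),(283,227),(184,193),(283,160),(370,164)])):
    d=np.load(n+"0.npy"); c=cloud(n,d)
    for u,v in pts: print(n,u,v,d[v,u].round(3),c[v,u].round(3))
s=telemetry.observe()
p,d=grab_frame("wrist"); save("wrist0.png",p); np.save("wrist0.npy",d)
c=cloud("wrist",d,s)
for u,v in [(320,200),(320,350),(100,200),(550,200)]: print(u,v,c[v,u].round(3))
E
```

```text
scene 540 30 0.968 [0.277 0.584 0.396]
scene 545 15 0.942 [0.276 0.583 0.433]
scene 523 80 2.065 [-0.591  1.183 -0.241]
scene 490 165 1.141 [0.38 0.51 0.04]
scene 330 10 1.087 [0.07  0.069 0.39 ]
scene 195 178 0.925 [ 0.491 -0.3    0.167]
scene 285 210 1.072 [ 0.463 -0.098  0.004]
scene 355 206 1.086 [ 0.464  0.096 -0.001]
top 90 270 0.989 [0.368 0.508 0.045]
top 200 310 0.974 [0.283 0.266 0.042]
top 484 203 0.892 [ 0.476 -0.302  0.169]
top 488 165 0.91 [ 0.551 -0.317  0.167]
top 372 228 1.049 [ 0.455 -0.101  0.004]
top 283 227 1.052 [0.461 0.096 0.002]
top 184 193 1.069 [0.543 0.323 0.   ]
top 283 160 1.084 [0.616 0.097 0.001]
top 370 164 1.078 [ 0.602 -0.102  0.005]
320 200 [0.28  0.583 0.   ]
320 350 [ 0.476  0.504 -0.001]
100 200 [ 0.185  0.347 -0.001]
550 200 [ 0.379  0.829 -0.   ]
```

View pics/wrist0.png

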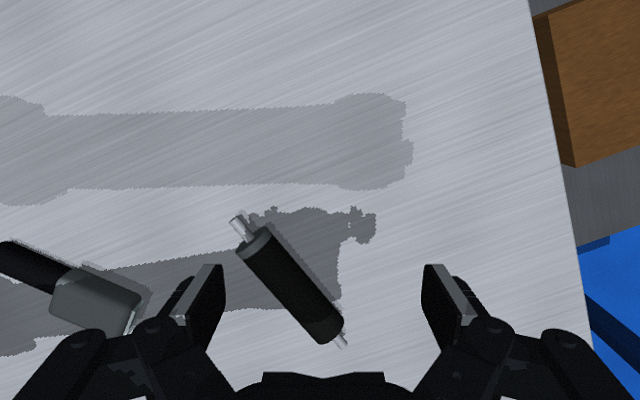

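```bash
python3 - <<'E'
from h import *
p,d=grab_frame("top"); save("top1.png",p); np.save("top1.npy",d); c=cloud("top",d)
m=camera_model("top"); Km=K(m); T=np.linalg.inv(np.array(m["world_to_cam"]))
for q in ["long_tray_floor","square_tray_floor","small_tray_floor","wide_round_tray_floor","slim_round_tray_floor","long_carton_mid","square_carton_mid","wide_tin_mid","small_carton_mid","slim_jar_mid"]:
    r=landmark_of("top",q); print(q,[(round(x["confidence"],2),np.round(x["position"],3)) for x in r][:3])
# gap clusters by height
sel=(c[...,1]<-0.2)&(c[...,1]>-0.42)&(c[...,0]>.3)&(c[...,0]<.7)
for lo,hi in((.160,.180),(.105,.120),(.048,.065)):
    mk=(sel&(c[...,2]>lo)&(c[...,2]<hi)).astype(np.uint8)
    n,l,st,ce=cv2.connectedComponentsWithStats(mk)
    for i in range(1,n):
        if st[i,4]>60:
            P=c[l==i]; (ctr,sz,a)=cv2.minAreaRect(P[:,:2].astype(np.float32)*1000); print(lo,st[i],"c",np.round(ctr,1),np.round(sz,1),round(a,1),"z",np.median(P[:,2]).round(4),"rgb",p[l==i].mean(0).round())
cv2.imwrite("pics/crop1.png",cv2.resize(cv2.cvtColor(p,cv2.COLOR_RGB2BGR)[110:260,420:540],None,fx=5,fy=4.0*1.0)[:600])
cv2.imwrite("pics/crop2.png",cv2.resize(cv2.cvtColor(p,cv2.COLOR_RGB2BGR)[130:260,150:400],None,fx=3.2,fy=3.2))
E
```

```text
long_tray_floor [(0.64, array([0.549, 0.323, 0.005]))]
square_tray_floor [(0.9, array([0.463, 0.095, 0.006]))]
small_tray_floor [(0.58, array([0.618, 0.093, 0.003])), (0.37, array([ 0.549, -0.321,  0.084]))]
wide_round_tray_floor [(0.69, array([ 0.456, -0.099,  0.007]))]
slim_round_tray_floor [(0.6, array([ 0.603, -0.104,  0.003]))]
long_carton_mid [(0.74, array([ 0.519, -0.314,  0.028])), (0.17, array([ 0.602, -0.104,  0.009]))]
square_carton_mid [(0.88, array([ 0.355, -0.267,  0.026])), (0.8, array([ 0.664, -0.299,  0.025])), (0.77, array([ 0.552, -0.32 ,  0.083]))]
wide_tin_mid [(0.59, array([ 0.48 , -0.315,  0.085]))]
small_carton_mid [(0.94, array([ 0.552, -0.321,  0.142]))]
slim_jar_mid [(0.87, array([ 0.479, -0.316,  0.141]))]
0.16 [481 153  17  26 383] c [ 550.2 -320. ] [30.7 49.6] 85.9 z 0.1678 rgb [141. 142. 138.]
0.16 [480 194  20  20 301] c [ 475.5 -312.4] [36.1 36.2] 15.4 z 0.168 rgb [149. 150. 146.]
0.105 [465 159  31  29 396] c [ 549.6 -318.8] [60.3 59.7] 88.3 z 0.1121 rgb [135. 136. 131.]
0.105 [466 194  30  29 345] c [ 474.7 -310.1] [59.3 51.9] 24.7 z 0.1121 rgb [121. 122. 120.]
0.048 [443 115  31  32 737] c [ 661.5 -296.1] [61.8 61.6] 75.4 z 0.056 rgb [140.  35.  34.]
0.048 [457 164  33  65 497] c [ 514.1 -316.8] [ 67.  139.9] 87.5 z 0.0561 rgb [124. 125. 119.]
0.048 [436 253  34  35 858] c [ 356.5 -262.4] [63.  60.9] 76.2 z 0.056 rgb [146.  38.  36.]
```

View pics/crop1.png

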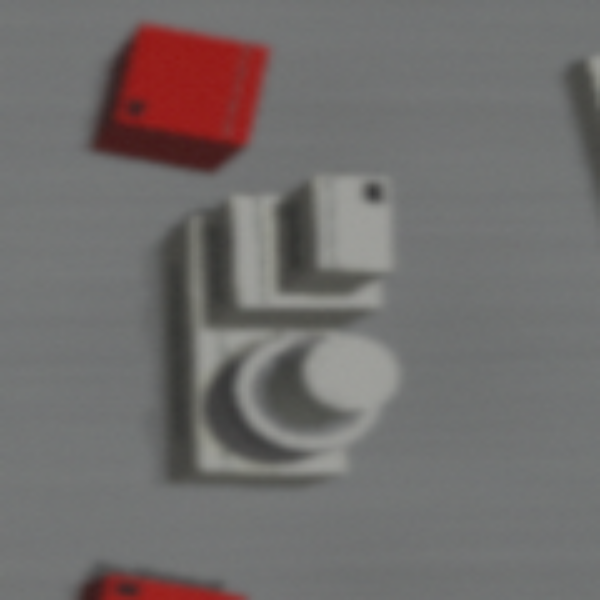

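View pics/crop2.png

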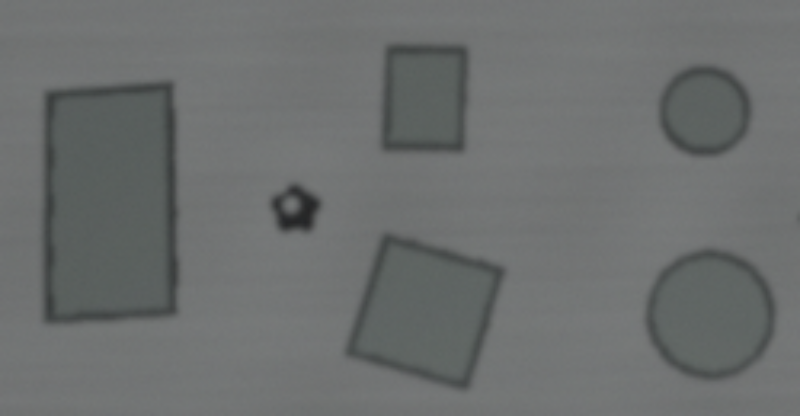

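```bash
cat > tr.py <<'E'
from h import *
def onplane(name,uv,z,st=None):
    m=camera_model(name); q=cv2.undistortPoints(np.asarray(uv,float).reshape(-1,1,2),K(m),np.array(m["D"],float)).reshape(-1,2)
    r=np.c_[q[:,0],-q[:,1],-np.ones(len(q))]
    if name=="wrist":
        T=np.array(m["mount"]); R=rot(st["tcp_rot"]); o=R@T[:3,3]+st["position"]; r=r@T[:3,:3].T@R.T
    else:
        T=np.linalg.inv(np.array(m["world_to_cam"])); o=T[:3,3]; r=r@T[:3,:3].T
    return o+r*((z-o[2])/r[:,2])[:,None]
E
python3 - <<'E'
from tr import *
for cam in ("top","scene"):
    p,d=grab_frame(cam)
    for q in ["long_tray_floor","square_tray_floor","small_tray_floor","wide_round_tray_floor","slim_round_tray_floor"]:
        # seeds from landmarks; segment dark-ish via threshold against bench around
        r=cut_out(cam,q)
        print(cam,q,len(r))
        for x in r[:1]:
            mk=x["mask"].astype(np.uint8); cs,_=cv2.findContours(mk,cv2.RETR_EXTERNAL,cv2.CHAIN_APPROX_NONE)
            if not cs: continue
            k=max(cs,key=cv2.contourArea); P=onplane(cam,k.reshape(-1,2),0.005)*1000
            a=cv2.minAreaRect(P[:,:2].astype(np.float32)); (e,rr)=cv2.minEnclosingCircle(P[:,:2].astype(np.float32)); M=cv2.moments(mk,True)
            print("  ",round(x["confidence"],2),"rect",np.round(a[0],1),np.round(a[1],1),round(a[2],1),"circ",np.round(e,1),round(rr,1),"cen",onplane(cam,[[M['m10']/M['m00'],M['m01']/M['m00']]],.005).round(4)[0,:2])
    # stack by depth
    c=cloud(cam,d); sel=(c[...,1]<-0.2)&(c[...,1]>-0.42)&(c[...,0]>.3)&(c[...,0]<.7)
    for lo,hi in((.160,.180),(.105,.120),(.048,.065)):
        mk=(sel&(c[...,2]>lo)&(c[...,2]<hi)).astype(np.uint8)
        n,l,st,ce=cv2.connectedComponentsWithStats(mk)
        for i in range(1,n):
            if st[i,4]>60:
                P=c[l==i]; (ctr,sz,a)=cv2.minAreaRect(P[:,:2].astype(np.float32)*1000); print(lo,st[i],"c",np.round(ctr,1),np.round(sz,1),round(a,1),"z",np.median(P[:,2]).round(4),"cen",onplane(cam,[ce[i]],np.median(P[:,2])).round(4)[0,:2])
E
```

```text
top long_tray_floor 2
   0.92 rect [544.3 321.5] [169.5  92.4] 3.2 circ [544.2 323. ] 92.4 cen [0.542  0.3217]
top square_tray_floor 1
   0.65 rect [460.1  98.1] [91.4 89.8] 72.8 circ [460.4  98.4] 59.9 cen [0.4599 0.0984]
top small_tray_floor 0
top wide_round_tray_floor 1
   0.63 rect [ 453.9 -100.3] [86.7 82.7] 88.5 circ [ 452.7 -101.3] 45.1 cen [ 0.4538 -0.1004]
top slim_round_tray_floor 2
   0.77 rect [ 600.5 -100.9] [61.7 63.9] 88.3 circ [ 600.4 -101.5] 33.0 cen [ 0.6002 -0.1014]
0.16 [482 153  16  26 388] c [ 550.2 -320.3] [29.4 49.2] 83.3 z 0.1679 cen [ 0.5493 -0.3195]
0.16 [480 194  20  20 302] c [ 475.6 -313.1] [35.6 36.6] 24.5 z 0.1677 cen [ 0.475  -0.3121]
0.105 [465 159  31  29 393] c [ 549.3 -318.6] [60.9 59.5] 87.5 z 0.1119 cen [ 0.5432 -0.3064]
0.105 [466 194  30  29 348] c [ 474.8 -309.8] [59.1 51.4] 22.8 z 0.1121 cen [ 0.4729 -0.3047]
0.048 [443 115  31  32 741] c [ 661.4 -295.9] [62.2 62. ] 76.6 z 0.0561 cen [ 0.6604 -0.2951]
0.048 [456 164  34  65 500] c [ 513.9 -317. ] [ 66.7 139.2] 87.7 z 0.056 cen [ 0.4953 -0.3007]
0.048 [436 253  34  35 860] c [ 356.5 -262.1] [
[... 587 characters left out ...]
rc [ 605.8 -103.4] 35.0 cen [ 0.6069 -0.1038]
0.16 [182 171  16  12 153] c [ 479.4 -315. ] [36.5 38. ] 70.9 z 0.1669 cen [ 0.4829 -0.3139]
0.16 [173 191  18  18 236] c [ 555.1 -322.3] [31.4 49.3] 86.4 z 0.1665 cen [ 0.5581 -0.3215]
0.105 [192 185  16  18 146] c [ 483.4 -299.6] [29.  59.7] 68.7 z 0.111 cen [ 0.4896 -0.3011]
0.105 [174 205  30  22 302] c [ 554.6 -321.6] [62.  62.4] 88.2 z 0.1108 cen [ 0.5656 -0.3132]
0.048 [211 169  27  17 352] c [ 360.6 -263.4] [62.8 63.9] 78.1 z 0.0546 cen [ 0.3646 -0.2628]
0.048 [179 199  36  44 304] c [ 528.1 -296.6] [ 61.  152.3] 64.9 z 0.0549 cen [ 0.5494 -0.3051]
0.048 [181 255  34  26 609] c [ 665.4 -298. ] [63. 61.] 75.3 z 0.0543 cen [ 0.6676 -0.2971]
```

Call:
servo_tool(steps=[[0, -0.96, 0, 0, -0.65, 0, 0], [0, -0.96, 0, 0, -0.65, 0, 0], [0, -0.96, 0, 0, -0.65, 0, 0], [0, -0.96, 0, 0, -0.65, 0, 0], [0, -0.96, 0, 0, -0.65, 0, 0], [0, 0, 0, -0.9, 0, -0.39, 0], [0, 0, 0, -0.9, 0, -0.39, 0], [0, 0, 0, -0.9, 0, -0.39, 0], [0, 0, 0, -0.9, 0, -0.39, 0], [0, 0, 0, -0.9, 0, -0.39, 0], [0, 0, 0, -0.9, 0, -0.39, 0], [0, 0, 0, -0.9, 0, -0.39, 0], [0, 0, 0, -0.9, 0, -0.39, 0], [0, 0, 0, -0.9, 0, -0.39, 0], [0, 0, 0, -0.9, 0, -0.39, 0], [0, 0, 0, -0.9, 0, -0.39, 0], [0, 0, 0, -0.9, 0, -0.39, 0]])

```text
t: 3.42
position: [0.4409, 0.162, 0.3663]
tcp_rot: [-0.495, 0.495, 0.506, -0.503]
force: [0.2, -0.3, 0.2]
gripper_width: 1.0
```

```bash
cat > nav.py <<'E'
from h import *
import sys
def nav(x=None,y=None,z=None,yaw=None):
    s=telemetry.observe(); R=rot(s["tcp_rot"]); ps=np.degrees(np.arctan2(R[1,0],R[0,0]))
    print("t",round(s["t"],2),"pos",np.round(s["position"],4),"yaw",round(ps,2),"tilt",R[:,1].round(3),"q",s["joints"].round(2),"F",s["force"].round(1),"w",round(s["gripper_width"],3))
    if x is None: return
    d=np.array([x,y,z])-s["position"]; dy=(yaw-ps+180)%360-180
    # tilt correction rotvec in tool frame
    t=R.T@np.cross(R[:,1],[0,0,-1])/0.08
    def tv(a): a=np.radians(a); return np.array([d[0]*np.cos(a)+d[1]*np.sin(a),-d[2],-d[0]*np.sin(a)+d[1]*np.cos(a)])/.04
    print("turn rx,ry,rz total",np.round([t[0],-np.radians(dy)/.08,t[2]],2),"shift now-yaw",tv(ps).round(2),"shift after-yaw",tv(yaw).round(2))
if __name__=="__main__": nav(*map(float,sys.argv[1:]))
E
python3 nav.py; python3 - <<'E'
from tr import *
s=telemetry.observe(); p,d=grab_frame("wrist"); save("w1.png",p); np.save("w1.npy",d); np.save("w1p.npy",np.r_[s["position"],s["tcp_rot"]])
E
```

```text
t 3.42 pos [0.4409 0.162  0.3663] yaw 91.09 tilt [ 0.003  0.003 -1.   ] q [-0.64  0.02  0.22  1.86 -0.01  1.25  1.18] F [ 0.2 -0.3  0.2] w 1.0
```

View pics/w1.png

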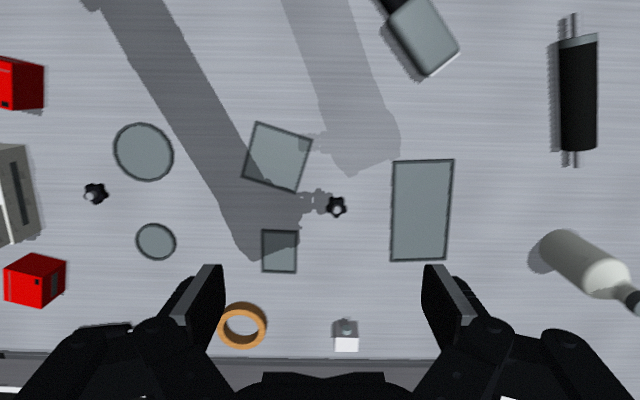

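```bash
python3 - <<'E'
from tr import *
p=cv2.cvtColor(cv2.imread("pics/w1.png"),cv2.COLOR_BGR2RGB).astype(int); a=np.load("w1p.npy"); st={"position":a[:3],"tcp_rot":a[3:]}
for u,v in [(143,152),(277,156),(290,180),(421,211),(200,200),(330,250),(260,230)]: print((u,v),p[v-2:v+3,u-2:u+3].mean((0,1)).round())
sd={"wide":(143,152),"slim":(156,241),"square":(277,156),"small":(279,251),"long":(421,211)}
m=(((p[...,1]-p[...,2])>-3)|(p.max(-1)<70)).astype(np.uint8)
m=(((p[...,1]*1.0/p[...,2])>.985)).astype(np.uint8)
m=cv2.medianBlur(m,3)
cv2.imwrite("pics/m1.png",m*255)
n,l,s_,ce=cv2.connectedComponentsWithStats(m,connectivity=4)
for k,(u,v) in sd.items():
    i=l[v,u]; mk=(l==i).astype(np.uint8); cs,_=cv2.findContours(mk,cv2.RETR_EXTERNAL,cv2.CHAIN_APPROX_NONE); c=max(cs,key=cv2.contourArea)
    P=onplane("wrist",c.reshape(-1,2),0.004,st)[:,:2].astype(np.float32)*1000
    print(k,i,s_[i],[np.round(x,1) for x in cv2.minAreaRect(P)],"circ",[np.round(x,1) for x in cv2.minEnclosingCircle(P)], "ell",np.round(cv2.fitEllipse(P)[0],1))
E
```

```text
(143, 152) [119. 130. 135.]
(277, 156) [127. 139. 142.]
(290, 180) [125. 136. 141.]
(421, 211) [118. 130. 134.]
(200, 200) [161. 165. 174.]
(330, 250) [160. 164. 173.]
(260, 230) [77. 81. 86.]
wide 0 [     0      0    640    400 239337] [array([592.9, 165.7]), array([ 698.9, 1265.9]), np.float64(0.9)] circ [array([745.3, 170.6]), np.float64(660.4)] ell [618.9 167.7]
slim 0 [     0      0    640    400 239337] [array([592.9, 165.7]), array([ 698.9, 1265.9]), np.float64(0.9)] circ [array([745.3, 170.6]), np.float64(660.4)] ell [618.9 167.7]
square 0 [     0      0    640    400 239337] [array([592.9, 165.7]), array([ 698.9, 1265.9]), np.float64(0.9)] circ [array([745.3, 170.6]), np.float64(660.4)] ell [618.9 167.7]
small 0 [     0      0    640    400 239337] [array([592.9, 165.7]), array([ 698.9, 1265.9]), np.float64(0.9)] circ [array([745.3, 170.6]), np.float64(660.4)] ell [618.9 167.7]
long 0 [     0      0    640    400 239337] [array([592.9, 165.7]), array([ 698.9, 1265.9]), np.float64(0.9)] circ [array([745.3, 170.6]), np.float64(660.4)] ell [618.9 167.7]<stdin>:6: RuntimeWarning: divide by zero encountered in divide
<stdin>:6: RuntimeWarning: invalid value encountered in divide
```

View pics/m1.png

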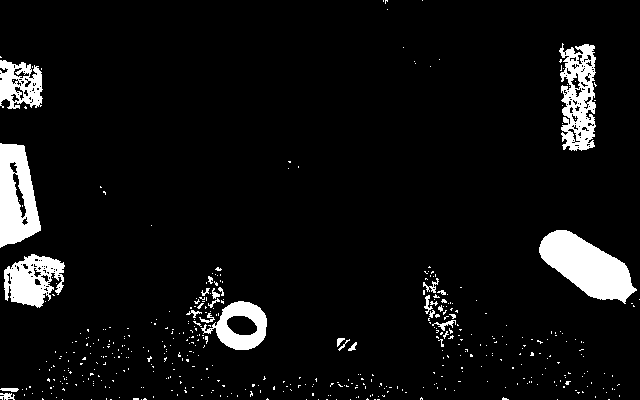

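```bash
cat > seg.py <<'E'
from tr import *
def trays(pic,st,sd,cam="wrist",th=.94):
    p=cv2.GaussianBlur(pic.astype(np.float32),(0,0),1.0)
    m=((p[...,0]/np.maximum(p[...,1],1)<th)&(p[...,1]>20)).astype(np.uint8); m=cv2.morphologyEx(m,cv2.MORPH_OPEN,np.ones((3,3),np.uint8))
    n,l,s_,ce=cv2.connectedComponentsWithStats(m,connectivity=4)
    for k,(u,v) in sd.items():
        i=l[v,u]; mk=(l==i).astype(np.uint8); c=max(cv2.findContours(mk,cv2.RETR_EXTERNAL,cv2.CHAIN_APPROX_NONE)[0],key=cv2.contourArea)
        P=onplane(cam,c.reshape(-1,2),0.004,st)[:,:2].astype(np.float32)*1000
        print(k,i,s_[i],[np.round(x,1) for x in cv2.minAreaRect(P)],"circ",[np.round(x,1) for x in cv2.minEnclosingCircle(P)], "ell",np.round(cv2.fitEllipse(P)[0],1))
    return m
E
python3 - <<'E'
from seg import *
p=cv2.cvtColor(cv2.imread("pics/w1.png"),cv2.COLOR_BGR2RGB); a=np.load("w1p.npy"); st={"position":a[:3],"tcp_rot":a[3:]}
sd={"wide":(143,152),"slim":(156,241),"square":(277,156),"small":(279,251),"long":(421,211)}
m=trays(p,st,sd); cv2.imwrite("pics/m2.png",m*255)
E
```

```text
wide 4 [ 113  123   60   59 2728] [array([ 456.8, -104.1]), array([86.6, 88.3]), np.float64(12.4)] circ [array([ 456.8, -104.1]), np.float64(44.9)] ell [ 456.8 -104.1]
slim 9 [ 135  224   40   37 1135] [array([ 602.5, -105.6]), array([61.3, 65.7]), np.float64(44.7)] circ [array([ 603. , -104.9]), np.float64(33.2)] ell [ 602.6 -105.4]
square 3 [ 242  122   70   72 3385] [array([462.3,  93.2]), array([87.5, 88.5]), np.float64(73.0)] circ [array([462.4,  93.2]), np.float64(59.8)] ell [462.   93.6]
small 10 [ 261  230   36   44 1479] [array([616.3,  94.4]), array([56.9, 76.4]), np.float64(88.5)] circ [array([616.3,  95.5]), np.float64(46.6)] ell [615.7  94.5]
long 6 [ 391  159   63  103 5868] [array([544.2, 318.7]), array([169.1,  92.4]), np.float64(2.8)] circ [array([543.9, 319.6]), np.float64(94.2)] ell [543.7 318.6]
```

View pics/m2.png

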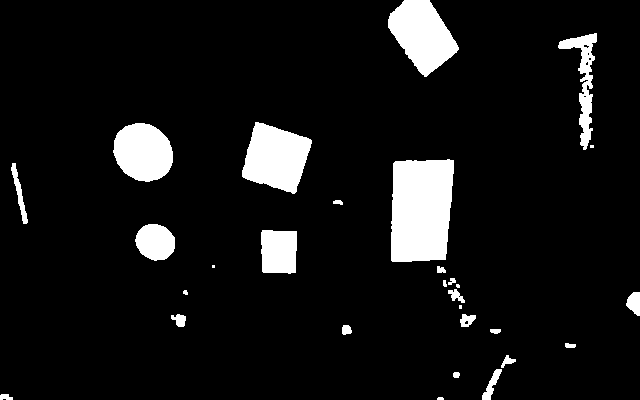

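Call:
servo_tool(steps=[[0, 0.06, 0, -0.97, 0, -0.05, 0], [0, 0.06, 0, -0.97, 0, -0.05, 0], [0, 0.06, 0, -0.97, 0, -0.05, 0], [0, 0.06, 0, -0.97, 0, -0.05, 0], [0, 0.06, 0, -0.97, 0, -0.05, 0], [0, 0.06, 0, -0.97, 0, -0.05, 0], [0, 0.06, 0, -0.97, 0, -0.05, 0], [0, 0.06, 0, -0.97, 0, -0.05, 0], [0, 0.06, 0, -0.97, 0, -0.05, 0], [0, 0.06, 0, -0.97, 0, -0.05, 0], [0, 0.06, 0, -0.97, 0, -0.05, 0], [0, 0.06, 0, -0.97, 0, -0.05, 0], [0, 0, 0, 0, 0, 0, 0]])

```text
t: 5.1
position: [0.46, -0.3238, 0.368]
tcp_rot: [-0.51, 0.514, 0.491, -0.484]
force: [0.4, 1.0, -0.0]
gripper_width: 0.998
```

```bash
cat > stk.py <<'E'
from tr import *
def stack(pre,levels=((.160,.180),(.105,.120),(.048,.065))):
    s=telemetry.observe(); p,d=grab_frame("wrist"); save(pre+".png",p); c=cloud("wrist",d,s)
    sel=(c[...,1]<-0.2)&(c[...,1]>-0.42)&(c[...,0]>.3)&(c[...,0]<.72)&(c[...,2]>-.1)
    for lo,hi in levels:
        mk=(sel&(c[...,2]>lo)&(c[...,2]<hi)).astype(np.uint8)
        n,l,st,ce=cv2.connectedComponentsWithStats(mk)
        for i in range(1,n):
            if st[i,4]>60:
                P=c[l==i]; Q=P[:,:2].astype(np.float32)*1000; (ctr,sz,a)=cv2.minAreaRect(Q); e,r=cv2.minEnclosingCircle(Q)
                print(lo,st[i],"c",np.round(ctr,1),np.round(sz,1),round(a,1),"circ",np.round(e,1),round(r,1),"z",np.median(P[:,2]).round(4))
E
python3 nav.py; python3 -c "
from stk import *
stack('w2')"
```

```text
t 5.1 pos [ 0.46   -0.3238  0.368 ] yaw 87.23 tilt [ 0.012  0.002 -1.   ] q [-0.04  0.22  0.73  1.69 -0.16  1.28  2.24] F [ 0.4  1.  -0. ] w 0.998
0.16 [314 166  35  36 993] c [ 477.4 -315.5] [35.4 36.8] 88.1 circ [ 477.4 -315.5] 18.5 z 0.1674
0.16 [ 314  227   27   42 1115] c [ 551.7 -322.8] [29.3 49.5] 86.9 circ [ 551.5 -322.7] 27.8 z 0.1671
0.105 [304 146  50  47 938] c [ 474.  -317.7] [51.8 60.1] 7.8 circ [ 478.4 -317.3] 30.6 z 0.1112
0.105 [ 303  205   48   46 1151] c [ 551.7 -322.5] [59.1 60.7] 88.2 circ [ 551.6 -322.5] 41.3 z 0.1112
0.048 [ 338   35   57   59 2487] c [ 357.7 -264.8] [60.5 59.5] 76.8 circ [ 357.9 -264.9] 41.0 z 0.055
0.048 [303 137  49  28 495] c [ 462.  -317.1] [63.5 35.8] 88.9 circ [ 463.4 -317.2] 35.7 z 0.0553
0.048 [304 179  14  18  97] c [ 515.3 -347.5] [27.  13.4] 38.6 circ [ 511.3 -342.5] 13.5 z 0.0556
0.048 [ 322  260   47   40 1299] c [ 661.8 -298.6] [60.4 60.1] 74.9 circ [ 661.5 -299.1] 41.3 z 0.0549
```

View pics/w2.png

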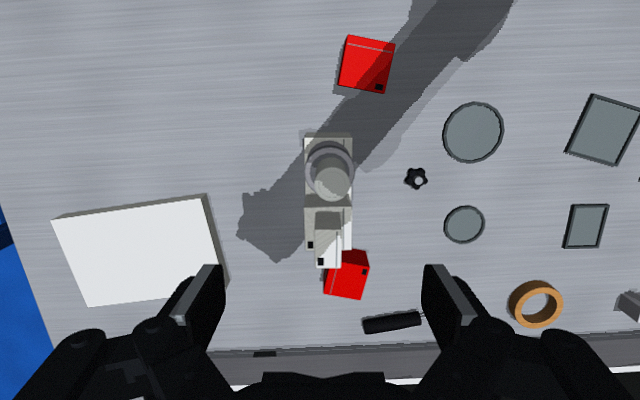

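```bash
python3 nav.py .4775 -.3155 .128 87.5
```

```text
t 5.15 pos [ 0.4606 -0.3219  0.3679] yaw 87.38 tilt [ 0.012  0.004 -1.   ] q [-0.05  0.22  0.73  1.69 -0.16  1.28  2.24] F [ 0.7 -0.3  0.3] w 0.997
turn rx,ry,rz total [ 0.14 -0.03  0.05] shift now-yaw [ 0.18  6.   -0.41] shift after-yaw [ 0.18  6.   -0.41]
```

Call:
servo_tool(steps=[[0.14, 0, 0.05, 0.1, 0.3, -0.25, 0], [0, 0, 0, 0.08, 0.9, -0.16, 0], [0, 0, 0, 0, 0.9, 0, 0], [0, 0, 0, 0, 0.9, 0, 0], [0, 0, 0, 0, 0.9, 0, 0], [0, 0, 0, 0, 0.9, 0, 0], [0, 0, 0, 0, 0.9, 0, 0], [0, 0, 0, 0, 0.2, 0, 0], [0, 0, 0, 0, 0, 0, 0]])

```text
t: 6.28
position: [0.4879, -0.2952, 0.1199]
tcp_rot: [0.508, -0.502, -0.497, 0.493]
force: [0.3, 0.5, 0.1]
gripper_width: 0.996
```

```bash
python3 nav.py .4775 -.3155 .128 87.5
```

```text
t 6.28 pos [ 0.4879 -0.2952  0.1199] yaw 88.84 tilt [-0.001  0.009 -1.   ] q [ 0.04  0.53  0.59  1.92 -0.4   0.82  2.39] F [0.3 0.5 0.1] w 0.996
turn rx,ry,rz total [-0.01  0.29  0.12] shift now-yaw [-0.51 -0.2   0.25] shift after-yaw [-0.52 -0.2   0.24]
```

Call:
servo_tool(steps=[[0, 0.15, 0.06, -0.26, -0.1, 0.12, 0], [0, 0.14, 0.06, -0.26, -0.1, 0.12, 0], [0, 0, 0, 0, 0, 0, 0]])

```text
t: 6.65
position: [0.4789, -0.3185, 0.1318]
tcp_rot: [-0.509, 0.513, 0.489, -0.488]
force: [-0.2, 0.8, 1.2]
gripper_width: 1.003
```

```bash
python3 nav.py .4775 -.3155 .128 87.5
```

```text
t 6.65 pos [ 0.4789 -0.3185  0.1318] yaw 87.41 tilt [ 0.004 -0.003 -1.   ] q [ 0.06  0.51  0.61  1.91 -0.39  0.83  2.4 ] F [-0.2  0.8  1.2] w 1.003
turn rx,ry,rz total [ 0.06 -0.02 -0.04] shift now-yaw [0.07 0.1  0.04] shift after-yaw [0.07 0.1  0.04]
```

Call:
servo_tool(steps=[[0, 0, 0, 0.07, 0.1, 0.02, 0], [0, 0, 0, 0, 0, 0, 1], [0, 0, 0, 0, 0, 0, 1], [0, 0, 0, 0, 0, 0, 1], [0, 0, 0, 0, 0, 0, 1], [0, 0, 0, 0, 0, 0, 1], [0, 0, 0, 0, 0, 0, 1], [0, 0, 0, 0, 0, 0, 1], [0, 0, 0, 0, 0, 0, 1]], newtons=35)

```text
t: 7.78
position: [0.4787, -0.3153, 0.1282]
tcp_rot: [-0.509, 0.513, 0.489, -0.488]
force: [-0.2, -0.9, 0.5]
gripper_width: 0.408
```

```bash
python3 nav.py .603 -.104 .23 87.5
```

```text
t 7.78 pos [ 0.4787 -0.3153  0.1282] yaw 87.42 tilt [ 0.005 -0.003 -1.   ] q [ 0.06  0.52  0.61  1.91 -0.39  0.82  2.4 ] F [-0.2 -0.9  0.5] w 0.408
turn rx,ry,rz total [ 0.07 -0.02 -0.04] shift now-yaw [ 5.42 -2.55 -2.87] shift after-yaw [ 5.41 -2.55 -2.88]
```

Call:
servo_tool(steps=[[0, 0, 0, 0, -0.5, 0, 1], [0, 0, 0, 0, -1, 0, 1], [0, 0, 0, 0.3, -0.9, -0.15, 1], [0, 0, 0, 0.85, 0, -0.45, 1], [0, 0, 0, 0.85, 0, -0.45, 1], [0, 0, 0, 0.85, 0, -0.45, 1], [0, 0, 0, 0.85, 0, -0.45, 1], [0, 0, 0, 0.85, 0, -0.45, 1], [0, 0, 0, 0.6, 0, -0.3, 1], [0, 0, 0, 0.2, 0, -0.1, 1], [0, 0, 0, 0, 0, 0, 1]])

```text
t: 9.15
position: [0.6045, -0.1034, 0.2407]
tcp_rot: [-0.507, 0.518, 0.49, -0.484]
force: [0.1, 0.1, -1.2]
gripper_width: 0.417
```

```bash
python3 nav.py .603 -.104 .08 87.5
```

```text
t 9.15 pos [ 0.6045 -0.1034  0.2407] yaw 87.1 tilt [ 0.016 -0.006 -1.   ] q [-0.36  0.43  0.62  1.73 -0.28  1.05  1.88] F [ 0.1  0.1 -1.2] w 0.417
turn rx,ry,rz total [ 0.21 -0.09 -0.06] shift now-yaw [-0.02  4.02  0.04] shift after-yaw [-0.02  4.02  0.04]
```

Call:
servo_tool(steps=[[0.2, -0.08, -0.06, 0, 0.5, 0, 1], [0, 0, 0, 0, 0.85, 0, 1], [0, 0, 0, 0, 0.85, 0, 1], [0, 0, 0, 0, 0.85, 0, 1], [0, 0, 0, 0, 0.6, 0, 1], [0, 0, 0, 0, 0, 0, 1]])

```text
t: 9.9
position: [0.5988, -0.1131, 0.0856]
tcp_rot: [0.515, -0.512, -0.483, 0.488]
force: [-0.0, -0.2, -1.4]
gripper_width: 0.412
```

```bash
python3 nav.py .603 -.104 .022 87.5
```

```text
t 9.9 pos [ 0.5988 -0.1131  0.0856] yaw 86.78 tilt [-0.008 -0.002 -1.   ] q [-0.26  0.63  0.53  1.83 -0.42  0.8   2.  ] F [-0.  -0.2 -1.4] w 0.412
turn rx,ry,rz total [-0.1  -0.16 -0.03] shift now-yaw [ 0.23  1.59 -0.09] shift after-yaw [ 0.23  1.59 -0.09]
```

Call:
servo_tool(steps=[[-0.1, -0.16, -0.03, 0.23, 0.4, -0.09, 1], [0, 0, 0, 0, 0.5, 0, 1], [0, 0, 0, 0, 0.3, 0, 1], [0, 0, 0, 0, 0, 0, 1]])

```text
t: 10.4
position: [0.6036, -0.1048, 0.0354]
tcp_rot: [-0.51, 0.511, 0.49, -0.488]
force: [0.7, 0.0, -0.2]
gripper_width: 0.414
```

```bash
python3 nav.py .603 -.104 .021 87.5
```

```text
t 10.4 pos [ 0.6036 -0.1048  0.0354] yaw 87.49 tilt [ 0.002  0.    -1.   ] q [-0.23  0.7   0.48  1.84 -0.47  0.71  2.03] F [ 0.7  0.  -0.2] w 0.414
turn rx,ry,rz total [ 0.03 -0.    0.  ] shift now-yaw [0.02 0.36 0.02] shift after-yaw [0.02 0.36 0.02]
```

Call:
servo_tool(steps=[[0, 0, 0, 0.02, 0.2, 0, 1], [0, 0, 0, 0, 0.15, 0, 1], [0, 0, 0, 0, 0.05, 0, 1], [0, 0, 0, 0, 0, 0, 1]])

```text
t: 10.9
position: [0.6046, -0.1042, 0.0194]
tcp_rot: [-0.51, 0.512, 0.49, -0.488]
force: [-0.9, -0.2, -0.7]
gripper_width: 0.416
```

```bash
python3 nav.py .603 -.104 .019 87.5
```

```text
t 10.9 pos [ 0.6046 -0.1042  0.0194] yaw 87.49 tilt [ 0.005 -0.    -1.   ] q [-0.22  0.72  0.46  1.84 -0.48  0.68  2.04] F [-0.9 -0.2 -0.7] w 0.416
turn rx,ry,rz total [ 0.06 -0.    0.  ] shift now-yaw [0.   0.01 0.04] shift after-yaw [0.   0.01 0.04]
```

Touching or within a millimetre; release and rise.

Call:
servo_tool(steps=[[0, 0, 0, 0, 0.03, 0, 1], [0, 0, 0, 0, 0, 0, 0.7], [0, 0, 0, 0, 0, 0, 0.5], [0, 0, 0, 0, 0, 0, 0.3], [0, 0, 0, 0, 0, 0, 0.1], [0, 0, 0, 0, 0, 0, 0], [0, 0, 0, 0, 0, 0, 0], [0, 0, 0, 0, -0.6, 0, 0], [0, 0, 0, 0, -1, 0, 0], [0, 0, 0, 0, -1, 0, 0], [0, 0, 0, 0, -1, 0, 0], [0, 0, 0, 0, -1, 0, 0], [0, 0, 0, 0, -0.8, 0, 0], [0, 0, 0, 0, 0, 0, 0]])

```text
t: 12.65
position: [0.6036, -0.1045, 0.2417]
tcp_rot: [-0.51, 0.512, 0.49, -0.487]
force: [-0.2, 0.4, -1.2]
gripper_width: 0.995
```

```bash
python3 nav.py .5515 -.3225 .25 87; python3 -c "
from h import *
s=telemetry.observe(); p,d=grab_frame('wrist'); save('w3.png',p)"
```

```text
t 12.65 pos [ 0.6036 -0.1045  0.2417] yaw 87.45 tilt [ 0.005  0.    -1.   ] q [-0.35  0.43  0.63  1.72 -0.29  1.07  1.89] F [-0.2  0.4 -1.2] w 0.995
turn rx,ry,rz total [0.06 0.1  0.01] shift now-yaw [-5.5  -0.21  1.06] shift after-yaw [-5.51 -0.21  1.02]
```

View pics/w3.png

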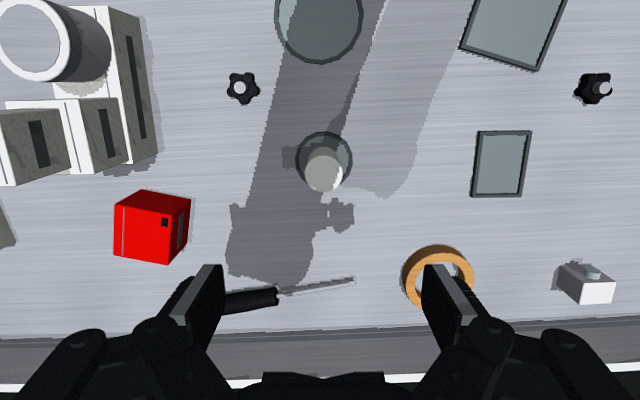

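Call:
servo_tool(steps=[[0, 0.05, 0, -0.8, 0, 0.15, 0], [0, 0.05, 0, -0.8, 0, 0.15, 0], [0, 0, 0, -0.8, 0, 0.15, 0], [0, 0, 0, -0.8, 0, 0.15, 0], [0, 0, 0, -0.8, 0, 0.15, 0], [0, 0, 0, -0.8, 0, 0.15, 0], [0, 0, 0, -0.65, 0, 0.1, 0], [0, 0, 0, 0, 0, 0, 0]])

```text
t: 13.7
position: [0.5445, -0.3218, 0.2259]
tcp_rot: [0.519, -0.506, -0.484, 0.49]
force: [-0.5, 0.9, 0.9]
gripper_width: 1.002
```

```bash
python3 nav.py .5517 -.3225 .128 87
```

```text
t 13.7 pos [ 0.5445 -0.3218  0.2259] yaw 87.13 tilt [-0.019  0.007 -1.   ] q [ 0.01  0.51  0.65  1.67 -0.33  1.1   2.28] F [-0.5  0.9  0.9] w 1.002
turn rx,ry,rz total [-0.24  0.03  0.08] shift now-yaw [-0.01  2.45 -0.18] shift after-yaw [-0.01  2.45 -0.18]
```

Call:
servo_tool(steps=[[-0.24, 0.03, 0.08, 0, 0, -0.18, 0], [0, 0, 0, 0, 0.5, 0, 0], [0, 0, 0, 0, 0.5, 0, 0], [0, 0, 0, 0, 0, 0, 0]])

```text
t: 14.2
position: [0.5527, -0.3165, 0.1796]
tcp_rot: [0.513, -0.51, -0.488, 0.488]
force: [-0.1, -0.7, 0.3]
gripper_width: 0.999
```

```bash
python3 nav.py .5517 -.3225 .128 87
```

```text
t 14.2 pos [ 0.5527 -0.3165  0.1796] yaw 87.29 tilt [-0.003  0.004 -1.   ] q [ 0.02  0.56  0.62  1.71 -0.38  1.    2.31] F [-0.1 -0.7  0.3] w 0.999
turn rx,ry,rz total [-0.04  0.06  0.05] shift now-yaw [-0.15  1.29  0.02] shift after-yaw [-0.15  1.29  0.02]
```

Call:
servo_tool(steps=[[-0.04, 0.06, 0.05, -0.18, 0.3, 0.02, 0], [0, 0, 0, -0.02, 0.5, 0, 0], [0, 0, 0, -0.02, 0.45, 0, 0], [0, 0, 0, 0, 0, 0, 0]])

```text
t: 14.7
position: [0.5512, -0.3257, 0.1256]
tcp_rot: [0.513, -0.513, -0.486, 0.487]
force: [-0.4, -0.9, 1.1]
gripper_width: 0.998
```

```bash
python3 nav.py .5517 -.3225 .128 87
```

```text
t 14.7 pos [ 0.5512 -0.3257  0.1256] yaw 87.0 tilt [-0.001 -0.001 -1.   ] q [ 0.06  0.63  0.59  1.74 -0.43  0.91  2.35] F [-0.4 -0.9  1.1] w 0.998
turn rx,ry,rz total [-0.01  0.   -0.01] shift now-yaw [ 0.08 -0.06 -0.01] shift after-yaw [ 0.08 -0.06 -0.01]
```

Call:
servo_tool(steps=[[0, 0, 0, 0.08, -0.06, 0, 0], [0, 0, 0, 0, 0, 0, 1], [0, 0, 0, 0, 0, 0, 1], [0, 0, 0, 0, 0, 0, 1], [0, 0, 0, 0, 0, 0, 1], [0, 0, 0, 0, 0, 0, 1], [0, 0, 0, 0, 0, 0, 1], [0, 0, 0, 0, 0, 0, 1], [0, 0, 0, 0, 0, 0, 1]])

```text
t: 15.82
position: [0.5525, -0.3227, 0.1299]
tcp_rot: [-0.512, 0.514, 0.487, -0.487]
force: [0.3, 0.3, 0.0]
gripper_width: 0.348
```

```bash
python3 nav.py .6175 .095 .20 88
```

```text
t 15.82 pos [ 0.5525 -0.3227  0.1299] yaw 87.02 tilt [ 0.002 -0.002 -1.   ] q [ 0.05  0.62  0.59  1.74 -0.42  0.91  2.34] F [0.3 0.3 0. ] w 0.348
turn rx,ry,rz total [ 0.03 -0.21 -0.02] shift now-yaw [10.51 -1.75 -1.08] shift after-yaw [10.49 -1.75 -1.26]
```

Call:
servo_tool(steps=[[0, 0, 0, 0, -0.5, 0, 1], [0, 0, 0, 0, -0.8, 0, 1], [0, 0, 0, 0.3, -0.5, 0, 1], [0, -0.02, 0, 0.95, 0, -0.12, 1], [0, -0.02, 0, 0.95, 0, -0.12, 1], [0, -0.02, 0, 0.95, 0, -0.12, 1], [0, -0.02, 0, 0.95, 0, -0.12, 1], [0, -0.02, 0, 0.95, 0, -0.12, 1], [0, -0.02, 0, 0.95, 0, -0.12, 1], [0, -0.02, 0, 0.95, 0, -0.12, 1], [0, -0.02, 0, 0.95, 0, -0.12, 1], [0, -0.02, 0, 0.95, 0, -0.12, 1], [0, -0.02, 0, 0.95, 0, -0.1, 1], [0, 0, 0, 0.5, 0, 0, 1], [0, 0, 0, 0.1, 0, 0, 1], [0, 0, 0, 0, 0, 0, 1]])

```text
t: 17.82
position: [0.6184, 0.112, 0.2177]
tcp_rot: [-0.506, 0.51, 0.496, -0.488]
force: [0.1, 0.3, -0.2]
gripper_width: 0.347
```

```bash
python3 nav.py .6175 .095 .08 88
```

```text
t 17.82 pos [0.6184 0.112  0.2177] yaw 88.19 tilt [ 0.012  0.003 -1.   ] q [-0.66  0.48  0.58  1.71 -0.3   1.03  1.56] F [ 0.1  0.3 -0.2] w 0.347
turn rx,ry,rz total [0.15 0.04 0.04] shift now-yaw [-0.43  3.44  0.01] shift after-yaw [-0.43  3.44  0.01]
```

Call:
servo_tool(steps=[[0.15, 0.04, 0.04, -0.4, 0.2, 0, 1], [0, 0, 0, 0, 0.8, 0, 1], [0, 0, 0, 0, 0.8, 0, 1], [0, 0, 0, 0, 0.8, 0, 1], [0, 0, 0, 0, 0.4, 0, 1], [0, 0, 0, 0, 0, 0, 1]])

```text
t: 18.58
position: [0.6183, 0.0781, 0.0943]
tcp_rot: [-0.512, 0.515, 0.485, -0.488]
force: [-0.2, 0.6, -0.4]
gripper_width: 0.346
```

```bash
python3 nav.py .6175 .095 .03 88;python3 -c "
from h import *
s=telemetry.observe(); p,d=grab_frame('wrist'); save('w4.png',p)"
```

```text
t 18.57 pos [0.6183 0.0781 0.0943] yaw 86.94 tilt [-0.001 -0.006 -1.   ] q [-0.56  0.63  0.52  1.79 -0.4   0.83  1.67] F [-0.2  0.6 -0.4] w 0.346
turn rx,ry,rz total [-0.01 -0.23 -0.08] shift now-yaw [0.42 1.61 0.04] shift after-yaw [0.42 1.61 0.03]
```

View pics/w4.png

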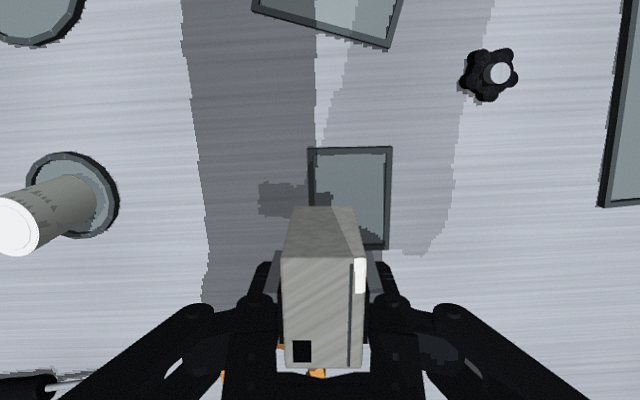

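Call:
servo_tool(steps=[[0, -0.23, -0.08, 0.3, 0.2, 0.03, 1], [0, 0, 0, 0.1, 0.5, 0, 1], [0, 0, 0, 0.02, 0.4, 0, 1], [0, 0, 0, 0, 0, 0, 1]])

```text
t: 19.12
position: [0.6199, 0.0973, 0.0504]
tcp_rot: [-0.508, 0.508, 0.494, -0.49]
force: [-0.0, 0.1, -0.6]
gripper_width: 0.351
```

```bash
python3 nav.py .6175 .095 .022 88
```

```text
t 19.12 pos [0.6199 0.0973 0.0504] yaw 88.15 tilt [ 0.004  0.002 -1.   ] q [-0.55  0.69  0.47  1.8  -0.44  0.75  1.69] F [-0.   0.1 -0.6] w 0.351
turn rx,ry,rz total [0.05 0.03 0.03] shift now-yaw [-0.06  0.71  0.06] shift after-yaw [-0.06  0.71  0.06]
```

Call:
servo_tool(steps=[[0.04, 0.03, 0.03, -0.05, 0.2, 0.05, 1], [0, 0, 0, 0, 0.3, 0, 1], [0, 0, 0, 0, 0.2, 0, 1], [0, 0, 0, 0, 0, 0, 1]])

```text
t: 19.62
position: [0.6185, 0.0947, 0.0208]
tcp_rot: [-0.508, 0.509, 0.492, -0.491]
force: [0.6, -0.5, -0.4]
gripper_width: 0.342
```

```bash
python3 nav.py .6175 .095 .021 88
```

```text
t 19.62 pos [0.6185 0.0947 0.0208] yaw 87.97 tilt [ 0.002 -0.    -1.   ] q [-0.53  0.74  0.45  1.81 -0.47  0.7   1.71] F [ 0.6 -0.5 -0.4] w 0.342
turn rx,ry,rz total [ 0.03 -0.01 -0.  ] shift now-yaw [ 0.01 -0.    0.03] shift after-yaw [ 0.01 -0.    0.03]
```

Call:
servo_tool(steps=[[0, 0, 0, 0, 0.04, 0, 1], [0, 0, 0, 0, 0, 0, 0.7], [0, 0, 0, 0, 0, 0, 0.5], [0, 0, 0, 0, 0, 0, 0.3], [0, 0, 0, 0, 0, 0, 0.1], [0, 0, 0, 0, 0, 0, 0], [0, 0, 0, 0, 0, 0, 0], [0, 0, 0, 0, -0.6, 0, 0], [0, 0, 0, 0, -1, 0, 0], [0, 0, 0, 0, -1, 0, 0], [0, 0, 0, 0, -1, 0, 0], [0, 0, 0, 0, -1, 0, 0], [0, 0, 0, 0, -0.5, 0, 0], [0, 0, 0, 0, 0, 0, 0]])

```text
t: 21.38
position: [0.6179, 0.0943, 0.2303]
tcp_rot: [0.509, -0.509, -0.491, 0.491]
force: [-0.2, -0.1, -0.1]
gripper_width: 0.999
```

```bash
python3 nav.py .478 -.3165 .25 87.5;python3 -c "
from h import *
s=telemetry.observe(); p,d=grab_frame('wrist'); save('w5.png',p)"
```

```text
t 21.38 pos [0.6179 0.0943 0.2303] yaw 87.93 tilt [ 0.  0. -1.] q [-0.65  0.47  0.6   1.7  -0.29  1.07  1.58] F [-0.2 -0.1 -0.1] w 0.999
turn rx,ry,rz total [0.   0.09 0.01] shift now-yaw [-10.39  -0.49   3.12] shift after-yaw [-10.41  -0.49   3.05]
```

View pics/w5.png

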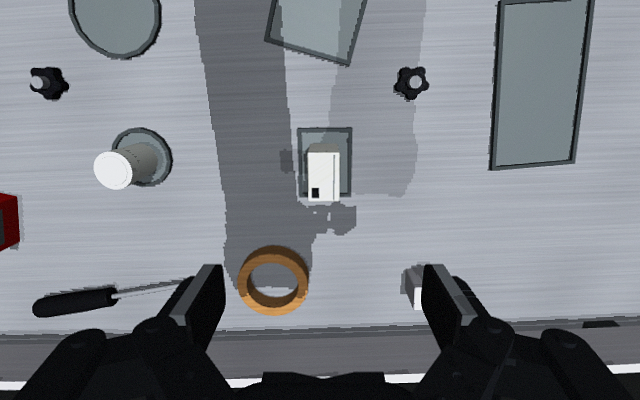

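Call:
servo_tool(steps=[[0, 0, 0, -0.5, -0.3, 0.15, 0], [0, 0, 0, -0.95, -0.2, 0.29, 0], [0, 0, 0, -0.95, 0, 0.29, 0], [0, 0, 0, -0.95, 0, 0.29, 0], [0, 0, 0, -0.95, 0, 0.29, 0], [0, 0, 0, -0.95, 0, 0.29, 0], [0, 0, 0, -0.95, 0, 0.29, 0], [0, 0, 0, -0.95, 0, 0.29, 0], [0, 0, 0, -0.95, 0, 0.29, 0], [0, 0, 0, -0.95, 0, 0.29, 0], [0, 0, 0, -0.95, 0, 0.29, 0], [0, 0, 0, -0.3, 0, 0.1, 0], [0, 0, 0, 0, 0, 0, 0]])

```text
t: 23.05
position: [0.4526, -0.3388, 0.246]
tcp_rot: [0.517, -0.508, -0.481, 0.493]
force: [-0.3, -0.3, 0.5]
gripper_width: 1.004
```

```bash
python3 nav.py .478 -.3165 .16 87.5;python3 -c "
from stk import *
stack('w6')"
```

```text
t 23.05 pos [ 0.4526 -0.3388  0.246 ] yaw 87.01 tilt [-0.021 -0.003 -1.   ] q [-0.02  0.37  0.76  1.83 -0.27  1.07  2.36] F [-0.3 -0.3  0.5] w 1.004
turn rx,ry,rz total [-0.26 -0.11 -0.05] shift now-yaw [ 0.59  2.15 -0.6 ] shift after-yaw [ 0.58  2.15 -0.61]
0.105 [ 315  184   71   68 3741] c [ 478.1 -316.9] [60.4 60.3] 38.7 circ [ 478.4 -316.5] 30.9 z 0.1114
0.105 [ 314  262   67   60 3779] c [ 551.4 -321.8] [60.4 60.6] 88.5 circ [ 551.5 -322.1] 41.4 z 0.111
0.048 [ 360   31   78   80 4524] c [ 357.5 -264.5] [60.8 60.1] 77.0 circ [ 357.7 -264.8] 41.5 z 0.055
0.048 [314 167  64  50 942] c [ 470.  -317.4] [64.  50.1] 87.3 circ [ 470.  -317.6] 39.8 z 0.0551
0.048 [315 220  13  26 117] c [ 512.9 -350.5] [26.  13.8] 25.7 circ [ 512.5 -349.6] 14.3 z 0.0556
0.048 [ 337  321   61   52 2339] c [ 662.2 -298.4] [60.6 61.9] 75.2 circ [ 661.9 -298.7] 41.8 z 0.0551
```

View pics/w6.png

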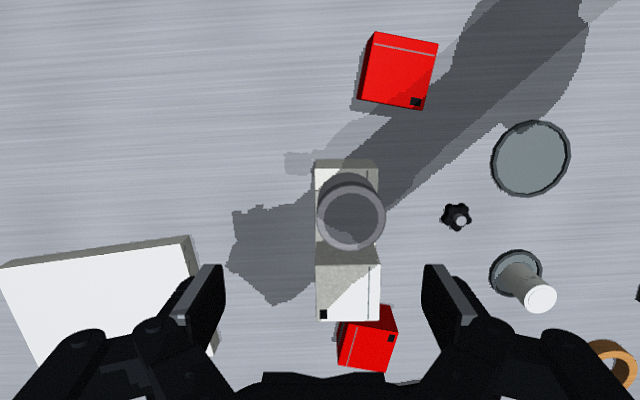

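Call:
servo_tool(steps=[[-0.26, -0.11, -0.05, 0.3, 0.4, -0.3, 0], [0, 0, 0, 0.25, 0.6, -0.3, 0], [0, 0, 0, 0, 0.6, 0, 0], [0, 0, 0, 0, 0.5, 0, 0], [0, 0, 0, 0, 0, 0, 0]])

```text
t: 23.72
position: [0.4826, -0.3071, 0.1586]
tcp_rot: [0.508, -0.506, -0.494, 0.491]
force: [-0.2, 1.1, -0.0]
gripper_width: 1.003
```

```bash
python3 nav.py .478 -.3165 .14 87.5
```

```text
t 23.73 pos [ 0.4826 -0.3071  0.1586] yaw 88.36 tilt [ 0.001  0.006 -1.   ] q [-0.01  0.49  0.67  1.89 -0.39  0.9   2.4 ] F [-0.2  1.1 -0. ] w 1.003
turn rx,ry,rz total [0.01 0.19 0.08] shift now-yaw [-0.24  0.47  0.11] shift after-yaw [-0.24  0.47  0.1 ]
```

Call:
servo_tool(steps=[[0, 0.19, 0.08, -0.24, 0.2, 0.1, 0], [0, 0.03, 0.01, -0.02, 0.3, 0, 0], [0, 0, 0, 0, 0, 0, 0]])

```text
t: 24.1
position: [0.4794, -0.3172, 0.1388]
tcp_rot: [-0.51, 0.512, 0.489, -0.488]
force: [-0.3, -0.5, 0.5]
gripper_width: 1.003
```

```bash
python3 nav.py .478 -.3165 .074 87.5
```

```text
t 24.1 pos [ 0.4794 -0.3172  0.1388] yaw 87.4 tilt [ 0.003 -0.002 -1.   ] q [ 0.02  0.52  0.66  1.9  -0.41  0.86  2.42] F [-0.3 -0.5  0.5] w 1.003
turn rx,ry,rz total [ 0.03 -0.02 -0.02] shift now-yaw [0.02 1.62 0.03] shift after-yaw [0.02 1.62 0.03]
```

Call:
servo_tool(steps=[[0.03, 0, 0, 0.02, 0.4, 0.03, 0], [0, 0, 0, 0, 0.4, 0, 0], [0, 0, 0, 0, 0, 0, 0]])

```text
t: 24.48
position: [0.4782, -0.3164, 0.1047]
tcp_rot: [-0.511, 0.512, 0.488, -0.489]
force: [-0.6, 0.2, -0.0]
gripper_width: 0.998
```

```bash
python3 nav.py .478 -.3165 .074 87.5
```

```text
t 24.48 pos [ 0.4782 -0.3164  0.1047] yaw 87.39 tilt [ 0.    -0.002 -1.   ] q [ 0.05  0.56  0.63  1.92 -0.45  0.8   2.45] F [-0.6  0.2 -0. ] w 0.998
turn rx,ry,rz total [ 0.01 -0.02 -0.02] shift now-yaw [-0.    0.77  0.  ] shift after-yaw [-0.    0.77  0.  ]
```

Call:
servo_tool(steps=[[0, 0, 0, 0, 0.4, 0, 0], [0, 0, 0, 0, 0.35, 0, 0], [0, 0, 0, 0, 0, 0, 0], [0, 0, 0, 0, 0, 0, 1], [0, 0, 0, 0, 0, 0, 1], [0, 0, 0, 0, 0, 0, 1], [0, 0, 0, 0, 0, 0, 1], [0, 0, 0, 0, 0, 0, 1], [0, 0, 0, 0, 0, 0, 1]], newtons=45)

```text
t: 25.6
position: [0.4787, -0.3168, 0.0733]
tcp_rot: [-0.51, 0.512, 0.488, -0.489]
force: [-0.2, 0.4, -2.0]
gripper_width: 0.691
```

```bash
python3 nav.py .457 -.1035 .15 87.5
```

```text
t 25.6 pos [ 0.4787 -0.3168  0.0733] yaw 87.39 tilt [ 0.002 -0.002 -1.   ] q [ 0.07  0.61  0.6   1.93 -0.49  0.74  2.48] F [-0.2  0.4 -2. ] w 0.691
turn rx,ry,rz total [ 0.02 -0.02 -0.03] shift now-yaw [ 5.3  -1.92  0.79] shift after-yaw [ 5.3  -1.92  0.77]
```

Call:
servo_tool(steps=[[0, 0, 0, 0, -0.4, 0, 1], [0, 0, 0, 0, -0.8, 0, 1], [0, 0, 0, 0, -0.8, 0, 1], [0, 0, 0, 0.5, -0.1, 0.08, 1], [0, 0, 0, 0.9, 0, 0.14, 1], [0, 0, 0, 0.9, 0, 0.14, 1], [0, 0, 0, 0.9, 0, 0.14, 1], [0, 0, 0, 0.9, 0, 0.14, 1], [0, 0, 0, 0.9, 0, 0.14, 1], [0, 0, 0, 0.2, 0, 0.02, 1], [0, 0, 0, 0, 0, 0, 1]])

```text
t: 26.98
position: [0.458, -0.1048, 0.1694]
tcp_rot: [-0.508, 0.517, 0.49, -0.485]
force: [0.5, -0.4, -1.0]
gripper_width: 0.691
```

```bash
python3 nav.py .457 -.1035 .07 87.5
```

```text
t 26.98 pos [ 0.458  -0.1048  0.1694] yaw 87.1 tilt [ 0.014 -0.004 -1.   ] q [-0.46  0.28  0.72  2.13 -0.25  0.8   1.93] F [ 0.5 -0.4 -1. ] w 0.691
turn rx,ry,rz total [ 0.17 -0.09 -0.04] shift now-yaw [0.03 2.48 0.03] shift after-yaw [0.03 2.48 0.03]
```

Call:
servo_tool(steps=[[0.17, -0.08, -0.04, 0.03, 0.2, 0.03, 1], [0, 0, 0, 0, 0.7, 0, 1], [0, 0, 0, 0, 0.7, 0, 1], [0, 0, 0, 0, 0.6, 0, 1], [0, 0, 0, 0, 0, 0, 1]])

```text
t: 27.6
position: [0.458, -0.1098, 0.0784]
tcp_rot: [-0.512, 0.513, 0.486, -0.487]
force: [-0.3, 0.1, -1.3]
gripper_width: 0.694
```

```bash
python3 nav.py .457 -.1035 .0235 87.5
```

```text
t 27.6 pos [ 0.458  -0.1098  0.0784] yaw 87.02 tilt [ 0.    -0.002 -1.   ] q [-0.33  0.46  0.6   2.17 -0.44  0.63  2.1 ] F [-0.3  0.1 -1.3] w 0.694
turn rx,ry,rz total [ 0.   -0.1  -0.02] shift now-yaw [0.16 1.37 0.03] shift after-yaw [0.16 1.37 0.03]
```

Call:
servo_tool(steps=[[0, -0.1, -0.02, 0.16, 0.4, 0.03, 1], [0, 0, 0, 0, 0.5, 0, 1], [0, 0, 0, 0, 0.3, 0, 1], [0, 0, 0, 0, 0, 0, 1]])

```text
t: 28.1
position: [0.4587, -0.1039, 0.0292]
tcp_rot: [-0.51, 0.512, 0.489, -0.488]
force: [0.6, -0.2, 0.0]
gripper_width: 0.695
```

```bash
python3 nav.py .457 -.1035 .0205 87.5
```

```text
t 28.1 pos [ 0.4587 -0.1039  0.0292] yaw 87.45 tilt [ 0.003 -0.    -1.   ] q [-0.27  0.55  0.51  2.19 -0.54  0.52  2.18] F [ 0.6 -0.2  0. ] w 0.695
turn rx,ry,rz total [ 0.04 -0.01  0.  ] shift now-yaw [0.01 0.22 0.04] shift after-yaw [0.01 0.22 0.04]
```

Call:
servo_tool(steps=[[0.03, 0, 0, 0, 0.15, 0.03, 1], [0, 0, 0, 0, 0.07, 0, 1], [0, 0, 0, 0, 0, 0, 1]])

```text
t: 28.48
position: [0.4584, -0.1039, 0.021]
tcp_rot: [-0.51, 0.512, 0.49, -0.488]
force: [-1.4, 0.9, -0.9]
gripper_width: 0.69
```

```bash
python3 nav.py .457 -.1035 .0205 87.5
```

```text
t 28.48 pos [ 0.4584 -0.1039  0.021 ] yaw 87.47 tilt [ 0.003 -0.    -1.   ] q [-0.25  0.56  0.49  2.19 -0.55  0.51  2.19] F [-1.4  0.9 -0.9] w 0.69
turn rx,ry,rz total [ 0.03 -0.01  0.  ] shift now-yaw [0.01 0.01 0.04] shift after-yaw [0.01 0.01 0.04]
```

Call:
servo_tool(steps=[[0, 0, 0, 0, 0.04, 0, 1], [0, 0, 0, 0, 0, 0, 0.3], [0, 0, 0, 0, 0, 0, 0.2], [0, 0, 0, 0, 0, 0, 0.1], [0, 0, 0, 0, 0, 0, 0], [0, 0, 0, 0, 0, 0, 0], [0, 0, 0, 0, 0, 0, 0], [0, 0, 0, 0, -0.4, 0, 0], [0, 0, 0, 0, -0.8, 0, 0], [0, 0, 0, 0, -1, 0, 0], [0, 0, 0, 0, -1, 0, 0], [0, 0, 0, 0, -1, 0, 0], [0, 0, 0, 0, -0.5, 0, 0], [0, 0, 0, 0, 0, 0, 0]])

```text
t: 30.22
position: [0.4578, -0.1051, 0.2187]
tcp_rot: [-0.51, 0.513, 0.49, -0.486]
force: [0.9, 0.5, -0.1]
gripper_width: 0.999
```

```bash
python3 nav.py .5515 -.322 .20 88;python3 -c "
from h import *
s=telemetry.observe(); p,d=grab_frame('wrist'); save('w7.png',p)"
```

```text
t 30.23 pos [ 0.4578 -0.1051  0.2187] yaw 87.28 tilt [ 0.007  0.002 -1.   ] q [-0.53  0.2   0.78  2.09 -0.18  0.92  1.87] F [ 0.9  0.5 -0.1] w 0.999
turn rx,ry,rz total [ 0.09 -0.16  0.03] shift now-yaw [-5.31  0.47 -2.6 ] shift after-yaw [-5.34  0.47 -2.53]
```

View pics/w7.png

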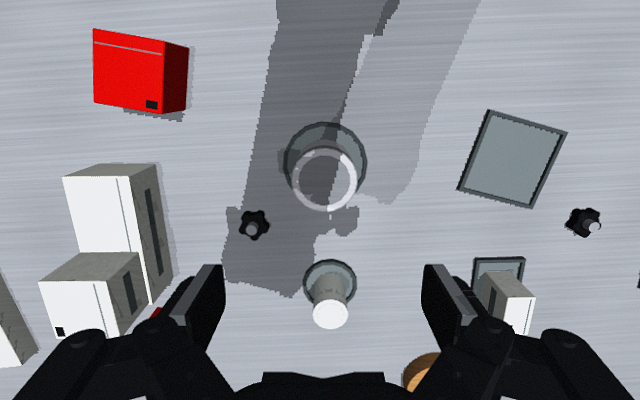

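Call:
servo_tool(steps=[[0.09, -0.1, 0.03, -0.5, 0, -0.25, 0], [0, -0.06, 0, -0.85, 0, -0.4, 0], [0, 0, 0, -0.85, 0, -0.4, 0], [0, 0, 0, -0.85, 0, -0.4, 0], [0, 0, 0, -0.85, 0, -0.4, 0], [0, 0, 0, -0.85, 0, -0.4, 0], [0, 0, 0, -0.4, 0, -0.2, 0], [0, 0, 0, 0, 0, 0, 0]])

```text
t: 31.28
position: [0.5439, -0.3177, 0.2045]
tcp_rot: [0.515, -0.501, -0.487, 0.496]
force: [-0.0, 0.3, 0.1]
gripper_width: 0.999
```

```bash
python3 nav.py .5515 -.322 .14 88;python3 -c "
from stk import *
stack('w8')"
```

```text
t 31.27 pos [ 0.5439 -0.3177  0.2045] yaw 88.1 tilt [-0.022  0.005 -1.   ] q [-0.06  0.55  0.74  1.7  -0.41  1.07  2.36] F [-0.   0.3  0.1] w 0.999
turn rx,ry,rz total [-0.28  0.02  0.06] shift now-yaw [-0.1   1.61 -0.19] shift after-yaw [-0.1   1.61 -0.19]
0.105 [ 275  176   84   79 6412] c [ 551.7 -321.8] [60.1 60.3] 88.4 circ [ 551.5 -321.9] 41.5 z 0.1111
0.048 [ 281   68   79  103 7394] c [ 486.1 -317.7] [64.  82.9] 86.9 circ [ 486.6 -317.4] 51.6 z 0.0551
0.048 [ 310  268   73   66 3395] c [ 661.8 -298.5] [60.1 61. ] 75.2 circ [ 662.2 -298. ] 41.6 z 0.0549
```

Call:
servo_tool(steps=[[-0.28, 0, 0.06, -0.12, 0.3, -0.19, 0], [0, 0.03, 0, -0.05, 0.6, 0, 0], [0, 0.03, 0, -0.05, 0.5, 0, 0], [0, 0, 0, 0, 0, 0, 0]])

```text
t: 31.82
position: [0.5495, -0.3207, 0.1447]
tcp_rot: [0.51, -0.507, -0.492, 0.491]
force: [0.1, -0.2, -0.2]
gripper_width: 1.002
```

```bash
python3 nav.py .5515 -.322 .1 88.3
```

```text
t 31.82 pos [ 0.5495 -0.3207  0.1447] yaw 88.04 tilt [-0.003  0.005 -1.   ] q [-0.02  0.62  0.7   1.74 -0.48  0.96  2.41] F [ 0.1 -0.2 -0.2] w 1.002
turn rx,ry,rz total [-0.04 -0.06  0.06] shift now-yaw [-0.03  1.12 -0.05] shift after-yaw [-0.03  1.12 -0.05]
```

Call:
servo_tool(steps=[[-0.04, -0.06, 0.06, -0.03, 0.2, -0.05, 0], [0, 0, 0, 0, 0.4, 0, 0], [0, 0, 0, 0, 0.4, 0, 0], [0, 0, 0, 0, 0, 0, 0]])

```text
t: 32.33
position: [0.5524, -0.3215, 0.103]
tcp_rot: [-0.506, 0.508, 0.493, -0.493]
force: [-0.7, 0.3, -0.0]
gripper_width: 0.996
```

```bash
python3 nav.py .5515 -.322 .074 88.3
```

```text
t 32.33 pos [ 0.5524 -0.3215  0.103 ] yaw 88.4 tilt [ 0.002 -0.001 -1.   ] q [ 0.01  0.67  0.66  1.76 -0.52  0.89  2.44] F [-0.7  0.3 -0. ] w 0.996
turn rx,ry,rz total [ 0.02  0.02 -0.01] shift now-yaw [-0.01  0.73  0.02] shift after-yaw [-0.01  0.73  0.02]
```

Call:
servo_tool(steps=[[0.02, 0.02, 0, 0, 0.35, 0.02, 0], [0, 0, 0, 0, 0.35, 0, 0], [0, 0, 0, 0, 0, 0, 0], [0, 0, 0, 0, 0, 0, 1], [0, 0, 0, 0, 0, 0, 1], [0, 0, 0, 0, 0, 0, 1], [0, 0, 0, 0, 0, 0, 1], [0, 0, 0, 0, 0, 0, 1], [0, 0, 0, 0, 0, 0, 1]])

```text
t: 33.45
position: [0.5519, -0.3219, 0.0738]
tcp_rot: [-0.507, 0.508, 0.493, -0.492]
force: [0.3, 1.0, -1.6]
gripper_width: 0.692
```

```bash
python3 nav.py .462 .095 .15 73
```

```text
t 33.45 pos [ 0.5519 -0.3219  0.0738] yaw 88.28 tilt [ 0.001 -0.001 -1.   ] q [ 0.03  0.71  0.63  1.77 -0.55  0.84  2.46] F [ 0.3  1.  -1.6] w 0.692
turn rx,ry,rz total [ 0.02  3.33 -0.01] shift now-yaw [10.35 -1.9   2.56] shift after-yaw [ 9.31 -1.9   5.2 ]
```

Call:
servo_tool(steps=[[0, 0, 0, 0, -0.4, 0, 1], [0, 0, 0, 0, -0.8, 0, 1], [0, 0, 0, 0, -0.8, 0, 1], [0, 0, 0, 0.5, -0.1, 0.13, 1], [0, 0, 0, 0.95, 0, 0.24, 1], [0, 0, 0, 0.95, 0, 0.24, 1], [0, 0, 0, 0.95, 0, 0.24, 1], [0, 0, 0, 0.95, 0, 0.24, 1], [0, 0, 0, 0.95, 0, 0.24, 1], [0, 0, 0, 0.95, 0, 0.24, 1], [0, 0, 0, 0.95, 0, 0.24, 1], [0, 0, 0, 0.95, 0, 0.24, 1], [0, 0, 0, 0.95, 0, 0.24, 1], [0, 0, 0, 0.95, 0, 0.24, 1], [0, 0.8, 0, 0.2, 0, 0, 1], [0, 0.9, 0, 0, 0, 0, 1], [0, 0.9, 0, 0, 0, 0, 1], [0, 0.7, 0, 0, 0, 0, 1], [0, 0, 0, 0, 0, 0, 1]])

```text
t: 35.83
position: [0.4669, 0.0989, 0.1786]
tcp_rot: [-0.568, 0.574, 0.426, -0.408]
force: [0.5, -0.6, -1.8]
gripper_width: 0.696
```

```bash
python3 nav.py .462 .095 .08 73
```

```text
t 35.83 pos [0.4669 0.0989 0.1786] yaw 72.32 tilt [ 0.025  0.007 -1.   ] q [-0.98  0.29  0.82  2.12 -0.29  0.82  1.28] F [ 0.5 -0.6 -1.8] w 0.696
turn rx,ry,rz total [ 0.27 -0.15  0.18] shift now-yaw [-0.13  2.47  0.09] shift after-yaw [-0.13  2.47  0.09]
```

Call:
servo_tool(steps=[[0.27, -0.12, 0.18, -0.1, 0.1, 0.08, 1], [0, 0, 0, 0, 0.7, 0, 1], [0, 0, 0, 0, 0.7, 0, 1], [0, 0, 0, 0, 0.6, 0, 1], [0, 0, 0, 0, 0, 0, 1]])

```text
t: 36.45
position: [0.4632, 0.096, 0.0933]
tcp_rot: [0.569, -0.567, -0.421, 0.422]
force: [-0.5, 0.1, -1.0]
gripper_width: 0.696
```

```bash
python3 nav.py .462 .095 .04 72.8;python3 -c "
from h import *
s=telemetry.observe(); p,d=grab_frame('wrist'); save('w9.png',p)"
```

```text
t 36.45 pos [0.4632 0.096  0.0933] yaw 73.18 tilt [-0.002  0.002 -1.   ] q [-0.84  0.45  0.7   2.16 -0.47  0.68  1.45] F [-0.5  0.1 -1. ] w 0.696
turn rx,ry,rz total [-0.03  0.08  0.02] shift now-yaw [-0.03  1.33  0.02] shift after-yaw [-0.03  1.33  0.02]
```

View pics/w9.png

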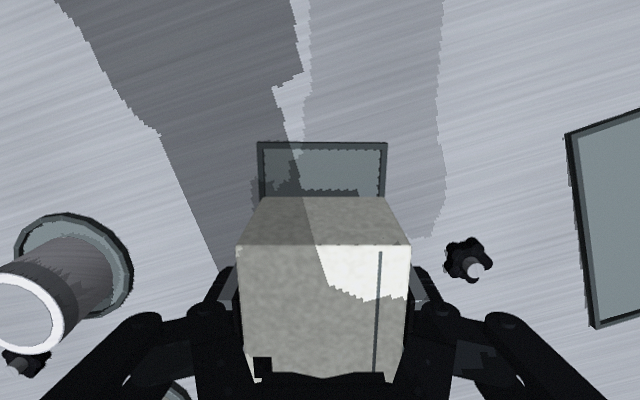

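Call:
servo_tool(steps=[[-0.03, 0.08, 0.02, -0.03, 0.3, 0.02, 1], [0, 0, 0, 0, 0.5, 0, 1], [0, 0, 0, 0, 0.5, 0, 1], [0, 0, 0, 0, 0.2, 0, 1], [0, 0, 0, 0, 0, 0, 1]])

```text
t: 37.12
position: [0.4659, 0.0963, 0.0349]
tcp_rot: [-0.568, 0.57, 0.423, -0.417]
force: [-0.5, -1.0, -1.3]
gripper_width: 0.695
```

```bash
python3 nav.py .462 .095 .021 72.8
```

```text
t 37.12 pos [0.4659 0.0963 0.0349] yaw 72.84 tilt [ 0.008  0.003 -1.   ] q [-0.75  0.56  0.58  2.18 -0.59  0.55  1.55] F [-0.5 -1.  -1.3] w 0.695
turn rx,ry,rz total [0.08 0.01 0.07] shift now-yaw [-0.06  0.35  0.08] shift after-yaw [-0.06  0.35  0.08]
```

Call:
servo_tool(steps=[[0.08, 0, 0.07, -0.06, 0.15, 0.08, 1], [0, 0, 0, 0, 0.18, 0, 1], [0, 0, 0, 0, 0, 0, 1]])

```text
t: 37.5
position: [0.4629, 0.0953, 0.0221]
tcp_rot: [-0.569, 0.569, 0.421, -0.419]
force: [-0.3, 0.2, -1.5]
gripper_width: 0.693
```

```bash
python3 nav.py .462 .095 .021 72.8
```

```text
t 37.5 pos [0.4629 0.0953 0.0221] yaw 72.87 tilt [ 0.002  0.001 -1.   ] q [-0.73  0.58  0.56  2.18 -0.62  0.53  1.57] F [-0.3  0.2 -1.5] w 0.693
turn rx,ry,rz total [0.02 0.01 0.02] shift now-yaw [-0.01  0.03  0.02] shift after-yaw [-0.01  0.03  0.02]
```

Call:
servo_tool(steps=[[0, 0, 0, 0, 0.06, 0, 1], [0, 0, 0, 0, 0, 0, 0.3], [0, 0, 0, 0, 0, 0, 0.2], [0, 0, 0, 0, 0, 0, 0.1], [0, 0, 0, 0, 0, 0, 0], [0, 0, 0, 0, 0, 0, 0], [0, 0, 0, 0, 0, 0, 0], [0, 0, 0, 0, -0.4, 0, 0], [0, 0, 0, 0, -0.8, 0, 0], [0, 0, 0, 0, -1, 0, 0], [0, 0, 0, 0, -1, 0, 0], [0, -0.8, 0, 0, -1, 0, 0], [0, -0.9, 0, 0, -0.4, 0, 0], [0, -0.8, 0, 0, 0, 0, 0], [0, -0.6, 0, 0, 0, 0, 0], [0, 0, 0, 0, 0, 0, 0]])

```text
t: 39.5
position: [0.4632, 0.0934, 0.2178]
tcp_rot: [-0.512, 0.512, 0.491, -0.484]
force: [-1.4, 0.8, -0.2]
gripper_width: 0.997
```

```bash
python3 nav.py .515 -.3195 .2 87.5;python3 -c "
from h import *
s=telemetry.observe(); p,d=grab_frame('wrist'); save('w10.png',p)"
```

```text
t 39.5 pos [0.4632 0.0934 0.2178] yaw 87.24 tilt [ 0.007  0.007 -1.   ] q [-0.99  0.21  0.82  2.08 -0.2   0.92  1.47] F [-1.4  0.8 -0.2] w 0.997
turn rx,ry,rz total [ 0.09 -0.06  0.09] shift now-yaw [-10.25   0.44  -1.79] shift after-yaw [-10.26   0.44  -1.74]
```

View pics/w10.png

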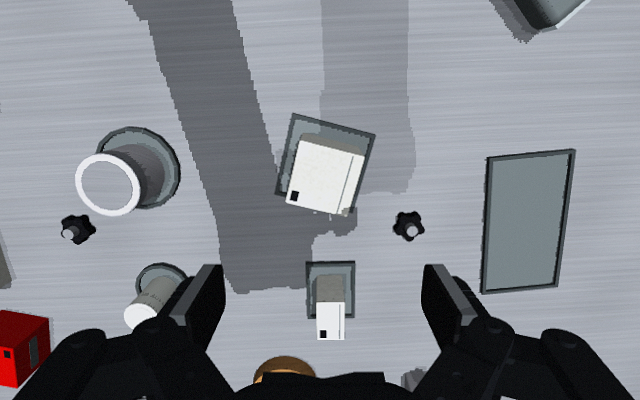

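Now the long carton.

Call:
servo_tool(steps=[[0.09, -0.06, 0.09, -0.5, 0, -0.1, 0], [0, 0, 0, -0.95, 0, -0.17, 0], [0, 0, 0, -0.95, 0, -0.17, 0], [0, 0, 0, -0.95, 0, -0.17, 0], [0, 0, 0, -0.95, 0, -0.17, 0], [0, 0, 0, -0.95, 0, -0.17, 0], [0, 0, 0, -0.95, 0, -0.17, 0], [0, 0, 0, -0.95, 0, -0.17, 0], [0, 0, 0, -0.95, 0, -0.17, 0], [0, 0, 0, -0.95, 0, -0.17, 0], [0, 0, 0, -0.95, 0, -0.15, 0], [0, 0, 0, -0.2, 0, 0, 0], [0, 0, 0, 0, 0, 0, 0]])

```text
t: 41.18
position: [0.5144, -0.3294, 0.2188]
tcp_rot: [0.514, -0.512, -0.485, 0.488]
force: [1.0, -0.1, -0.0]
gripper_width: 1.004
```

```bash
python3 -c "
from stk import *
stack('w11',((.048,.065),))"; python3 nav.py .515 -.3195 .09 87.5
```

```text
0.048 [ 350    0   80   33 1974] c [ 375.6 -268.8] [60.1 23.4] 77.8 circ [ 374.9 -268.6] 31.9 z 0.0549
0.048 [  297   101    75   149 10278] c [ 514.8 -319.3] [ 64.2 140. ] 87.3 circ [ 515.  -319.5] 76.3 z 0.0552
0.048 [ 327  282   68   61 2971] c [ 661.8 -298.4] [60.5 61.5] 75.0 circ [ 661.6 -298.3] 42.0 z 0.055
t 41.23 pos [ 0.5145 -0.329   0.2189] yaw 87.0 tilt [-0.005 -0.001 -1.   ] q [-0.1   0.52  0.85  1.75 -0.43  1.07  2.41] F [0.1 0.3 0.3] w 1.005
turn rx,ry,rz total [-0.06 -0.11 -0.02] shift now-yaw [ 0.24  3.22 -0.  ] shift after-yaw [ 0.24  3.22 -0.  ]
```

Call:
servo_tool(steps=[[-0.06, -0.08, -0.02, 0.22, 0.2, 0, 0], [0, 0, 0, 0, 0.7, 0, 0], [0, 0, 0, 0, 0.8, 0, 0], [0, 0, 0, 0, 0.8, 0, 0], [0, 0, 0, 0, 0.5, 0, 0], [0, 0, 0, 0, 0, 0, 0]])

```text
t: 41.98
position: [0.5179, -0.3074, 0.0942]
tcp_rot: [0.51, -0.507, -0.494, 0.489]
force: [-0.3, -0.3, 0.4]
gripper_width: 1.0
```

```bash
python3 nav.py .515 -.3194 .05 87.3
```

```text
t 41.98 pos [ 0.5179 -0.3074  0.0942] yaw 88.1 tilt [ 0.002  0.007 -1.   ] q [-0.05  0.66  0.72  1.86 -0.58  0.85  2.51] F [-0.3 -0.3  0.4] w 1.0
turn rx,ry,rz total [0.02 0.18 0.09] shift now-yaw [-0.3   1.11  0.06] shift after-yaw [-0.3   1.11  0.06]
```

Call:
servo_tool(steps=[[0.02, 0.18, 0.09, -0.32, 0.1, 0.06, 0], [0, 0, 0, 0, 0.3, 0, 0], [0, 0, 0, 0, 0, 0, 0]])

```text
t: 42.35
position: [0.5163, -0.3218, 0.0794]
tcp_rot: [-0.51, 0.513, 0.488, -0.487]
force: [0.4, -0.2, 0.2]
gripper_width: 0.997
```

```bash
python3 nav.py .515 -.3194 .018 87.3
```

```text
t 42.35 pos [ 0.5163 -0.3218  0.0794] yaw 87.23 tilt [ 0.004 -0.002 -1.   ] q [-0.02  0.68  0.71  1.85 -0.6   0.83  2.53] F [ 0.4 -0.2  0.2] w 0.997
turn rx,ry,rz total [ 0.05 -0.02 -0.03] shift now-yaw [0.06 1.54 0.04] shift after-yaw [0.06 1.54 0.04]
```

Call:
servo_tool(steps=[[0.05, -0.02, -0.03, 0.05, 0.3, 0.04, 0], [0, 0, 0, 0, 0.4, 0, 0], [0, 0, 0, 0, 0.4, 0, 0], [0, 0, 0, 0, 0, 0, 0]])

```text
t: 42.85
position: [0.5147, -0.3193, 0.0321]
tcp_rot: [0.512, -0.511, -0.488, 0.488]
force: [-0.4, 1.1, -0.8]
gripper_width: 1.0
```

```bash
python3 nav.py .515 -.3194 .018 87.3
```

```text
t 42.85 pos [ 0.5147 -0.3193  0.0321] yaw 87.33 tilt [-0.     0.001 -1.   ] q [ 0.02  0.75  0.66  1.86 -0.65  0.76  2.57] F [-0.4  1.1 -0.8] w 1.0
turn rx,ry,rz total [-0.01  0.01  0.01] shift now-yaw [-0.    0.35 -0.01] shift after-yaw [-0.    0.35 -0.01]
```

Call:
servo_tool(steps=[[0, 0, 0, 0, 0.32, 0, 0], [0, 0, 0, 0, 0, 0, 0], [0, 0, 0, 0, 0, 0, 1], [0, 0, 0, 0, 0, 0, 1], [0, 0, 0, 0, 0, 0, 1], [0, 0, 0, 0, 0, 0, 1], [0, 0, 0, 0, 0, 0, 1], [0, 0, 0, 0, 0, 0, 1]], newtons=70)

```text
t: 43.85
position: [0.515, -0.3197, 0.0189]
tcp_rot: [0.512, -0.512, -0.488, 0.488]
force: [0.7, -0.3, -2.0]
gripper_width: 0.744
```

```bash
python3 nav.py .545 .32 .15 92.8
```

```text
t 43.85 pos [ 0.515  -0.3197  0.0189] yaw 87.33 tilt [ 0.  0. -1.] q [ 0.03  0.77  0.64  1.87 -0.67  0.74  2.58] F [ 0.7 -0.3 -2. ] w 0.744
turn rx,ry,rz total [ 0.   -1.19  0.  ] shift now-yaw [16.01 -3.28 -0.  ] shift after-yaw [15.94 -3.28 -1.53]
```

Call:
servo_tool(steps=[[0, 0, 0, 0, -0.4, 0, 1], [0, 0, 0, 0, -0.9, 0, 1], [0, 0, 0, 0, -0.9, 0, 1], [0, 0, 0, 0, -0.9, 0, 1], [0, 0, 0, 0, -0.5, 0, 1], [0, 0, 0, 0.4, 0, 0, 1], [0, 0, 0, 0.8, 0, 0, 1], [0, 0, 0, 0.9, 0, 0, 1], [0, 0, 0, 0.9, 0, 0, 1], [0, 0, 0, 0.9, 0, 0, 1], [0, 0, 0, 0.9, 0, 0, 1], [0, 0, 0, 0.4, 0, 0, 1]])

```text
t: 45.35
position: [0.5173, -0.0963, 0.1619]
tcp_rot: [0.517, -0.505, -0.486, 0.491]
force: [1.3, -0.0, -4.5]
gripper_width: 0.741
```

```bash
python3 nav.py .545 .32 .16 92.8
```

```text
t 45.35 pos [ 0.5173 -0.0963  0.1619] yaw 87.38 tilt [-0.016  0.008 -1.   ] q [-0.54  0.45  0.84  1.99 -0.43  0.9   2.06] F [ 1.3 -0.  -4.5] w 0.741
turn rx,ry,rz total [-0.21 -1.18  0.09] shift now-yaw [10.43  0.05 -0.22] shift after-yaw [10.36  0.05 -1.2 ]
```

Call:
servo_tool(steps=[[-0.2, -0.1, 0.09, 0.5, 0, -0.05, 1], [0, -0.12, 0, 0.9, 0, -0.06, 1], [0, -0.12, 0, 0.9, 0, -0.06, 1], [0, -0.12, 0, 0.9, 0, -0.06, 1], [0, -0.12, 0, 0.9, 0, -0.06, 1], [0, -0.12, 0, 0.9, 0, -0.06, 1], [0, -0.12, 0, 0.9, 0, -0.06, 1], [0, -0.12, 0, 0.9, 0, -0.06, 1], [0, -0.12, 0, 0.9, 0, -0.06, 1], [0, -0.12, 0, 0.9, 0, -0.06, 1], [0, -0.12, 0, 0.9, 0, -0.06, 1], [0, 0, 0, 0.8, 0, -0.06, 1], [0, 0, 0, 0.1, 0, 0, 1], [0, 0, 0, 0, 0, 0, 1]])

```text
t: 47.1
position: [0.5345, 0.3287, 0.1479]
tcp_rot: [0.487, -0.485, -0.506, 0.521]
force: [0.1, -0.2, -3.4]
gripper_width: 0.738
```

```bash
python3 nav.py .545 .32 .08 92.8
```

```text
t 47.1 pos [0.5345 0.3287 0.1479] yaw 93.2 tilt [-0.016 -0.014 -1.   ] q [-1.12  0.62  0.73  1.75 -0.48  0.98  1.42] F [ 0.1 -0.2 -3.4] w 0.738
turn rx,ry,rz total [-0.21  0.09 -0.16] shift now-yaw [-0.23  1.7  -0.25] shift after-yaw [-0.23  1.7  -0.25]
```

Call:
servo_tool(steps=[[-0.21, 0.09, -0.16, -0.15, 0.1, -0.2, 1], [0, 0, 0, 0, 0.6, 0, 1], [0, 0, 0, 0, 0.6, 0, 1], [0, 0, 0, 0, 0.3, 0, 1], [0, 0, 0, 0, 0, 0, 1]])

```text
t: 47.72
position: [0.5464, 0.3141, 0.0822]
tcp_rot: [-0.489, 0.492, 0.51, -0.508]
force: [0.2, 0.1, -3.0]
gripper_width: 0.735
```

```bash
python3 nav.py .545 .32 .05 92.8;python3 -c "
from h import *
s=telemetry.observe(); p,d=grab_frame('wrist'); save('w12.png',p)"
```

```text
t 47.73 pos [0.5464 0.3141 0.0822] yaw 92.1 tilt [ 0.004 -0.001 -1.   ] q [-1.06  0.7   0.67  1.79 -0.56  0.85  1.49] F [ 0.2  0.1 -3. ] w 0.735
turn rx,ry,rz total [ 0.05 -0.15 -0.01] shift now-yaw [0.15 0.81 0.03] shift after-yaw [0.15 0.81 0.03]
```

View pics/w12.png

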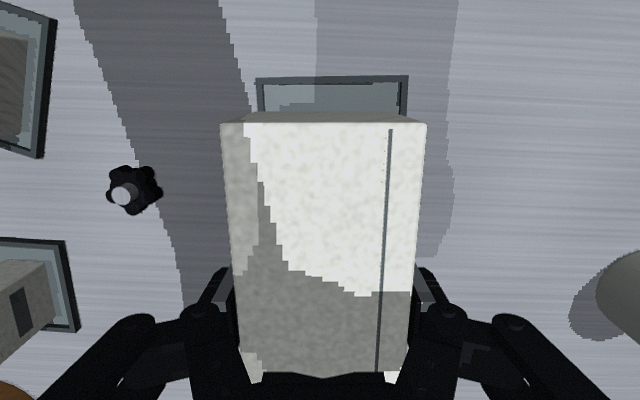

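Call:
servo_tool(steps=[[0.05, -0.15, -0.01, 0.15, 0.3, 0.03, 1], [0, 0, 0, 0, 0.4, 0, 1], [0, 0, 0, 0, 0.3, 0, 1], [0, 0, 0, 0, 0, 0, 1]])

```text
t: 48.28
position: [0.5461, 0.3215, 0.0414]
tcp_rot: [-0.487, 0.487, 0.514, -0.511]
force: [-0.7, -0.3, -3.5]
gripper_width: 0.737
```

```bash
python3 nav.py .545 .32 .022 92.8
```

```text
t 48.27 pos [0.5461 0.3215 0.0414] yaw 92.88 tilt [ 0.003  0.002 -1.   ] q [-1.03  0.76  0.63  1.79 -0.6   0.79  1.53] F [-0.7 -0.3 -3.5] w 0.737
turn rx,ry,rz total [0.03 0.02 0.02] shift now-yaw [-0.04  0.48  0.03] shift after-yaw [-0.04  0.48  0.03]
```

Call:
servo_tool(steps=[[0.03, 0.02, 0.02, -0.04, 0.2, 0.03, 1], [0, 0, 0, 0, 0.25, 0, 1], [0, 0, 0, 0, 0, 0, 1]])

```text
t: 48.65
position: [0.5455, 0.3197, 0.0225]
tcp_rot: [-0.488, 0.488, 0.512, -0.512]
force: [-0.4, -0.2, -3.9]
gripper_width: 0.741
```

```bash
python3 nav.py .545 .32 .022 92.8
```

```text
t 48.65 pos [0.5455 0.3197 0.0225] yaw 92.78 tilt [ 0.001  0.    -1.   ] q [-1.02  0.78  0.61  1.8  -0.62  0.76  1.54] F [-0.4 -0.2 -3.9] w 0.741
turn rx,ry,rz total [ 0.01 -0.01  0.  ] shift now-yaw [0.01 0.01 0.01] shift after-yaw [0.01 0.01 0.01]
```

Call:
servo_tool(steps=[[0, 0, 0, 0, 0.04, 0, 1], [0, 0, 0, 0, 0, 0, 1]])

```text
t: 48.9
position: [0.5462, 0.3199, 0.0223]
tcp_rot: [-0.488, 0.488, 0.513, -0.511]
force: [-0.0, -0.3, -3.8]
gripper_width: 0.738
```

```bash
python3 nav.py .545 .32 .022 92.8
```

```text
t 48.9 pos [0.5462 0.3199 0.0223] yaw 92.76 tilt [ 0.002  0.001 -1.   ] q [-1.02  0.78  0.61  1.8  -0.62  0.76  1.54] F [-0.  -0.3 -3.8] w 0.738
turn rx,ry,rz total [ 0.02 -0.01  0.02] shift now-yaw [0.   0.01 0.03] shift after-yaw [0.   0.01 0.03]
```

Call:
servo_tool(steps=[[0, 0, 0, 0, 0.06, 0, 1], [0, 0, 0, 0, 0, 0, 1]])

```text
t: 49.15
position: [0.5466, 0.3202, 0.0224]
tcp_rot: [-0.488, 0.487, 0.513, -0.511]
force: [0.7, 0.0, -3.7]
gripper_width: 0.745
```

```bash
python3 nav.py .545 .32 .022 92.8
```

```text
t 49.15 pos [0.5466 0.3202 0.0224] yaw 92.77 tilt [ 0.002  0.003 -1.   ] q [-1.01  0.78  0.61  1.79 -0.63  0.76  1.54] F [ 0.7  0.  -3.7] w 0.745
turn rx,ry,rz total [ 0.02 -0.01  0.04] shift now-yaw [-0.    0.01  0.04] shift after-yaw [-0.    0.01  0.04]
```

Call:
servo_tool(steps=[[0, 0, 0, 0, 0.05, 0.03, 1], [0, 0, 0, 0, 0, 0, 0.23], [0, 0, 0, 0, 0, 0, 0.18], [0, 0, 0, 0, 0, 0, 0.1], [0, 0, 0, 0, 0, 0, 0], [0, 0, 0, 0, 0, 0, 0], [0, 0, 0, 0, 0, 0, 0]])

```text
t: 50.02
position: [0.5475, 0.3209, 0.022]
tcp_rot: [-0.487, 0.488, 0.515, -0.509]
force: [0.0, 0.7, 0.4]
gripper_width: 0.998
```

```bash
python3 nav.py .545 .32 .022 92.8
```

```text
t 50.02 pos [0.5475 0.3209 0.022 ] yaw 92.79 tilt [ 0.005  0.005 -1.   ] q [-1.01  0.78  0.61  1.8  -0.63  0.76  1.54] F [0.  0.7 0.4] w 0.998
turn rx,ry,rz total [ 0.07 -0.    0.06] shift now-yaw [-0.02  0.    0.06] shift after-yaw [-0.02  0.    0.06]
```

Call:
servo_tool(steps=[[0.07, 0, 0.06, 0, -0.2, 0, 0], [0, 0, 0, 0, -0.8, 0, 0], [0, 0, 0, 0, -1, 0, 0], [0, 0, 0, 0, -1, 0, 0], [0, 0, 0, 0, -1, 0, 0], [0, 0, 0, 0, -1, 0, 0], [0, 0, 0, 0, -1, 0, 0], [0, 0, 0, 0, -1, 0, 0], [0, 0, 0, -0.8, -0.6, 0.4, 0], [0, 0, 0, -0.9, -0.5, 0.4, 0], [0, 0, 0, -0.9, 0, 0.4, 0], [0, 0, 0, -0.9, 0, 0.4, 0], [0, 0, 0, -0.9, 0, 0.4, 0], [0, 0, 0, 0, 0, 0, 0]])

```text
t: 51.78
position: [0.4748, 0.1336, 0.3639]
tcp_rot: [-0.489, 0.489, 0.512, -0.509]
force: [0.6, 0.1, 0.1]
gripper_width: 0.999
```

```bash
python3 nav.py; python3 - <<'E'
from tr import *
for cam in ("wrist","top"):
    s=telemetry.observe(); p,d=grab_frame(cam); save(cam+"_f.png",p); c=cloud(cam,d,s)
    mk=((c[...,2]>.053)&(c[...,2]<.066)&(abs(c[...,1])<.43)&(c[...,0]>.38)&(c[...,0]<.72)&(d>0)).astype(np.uint8)
    n,l,st,ce=cv2.connectedComponentsWithStats(mk)
    for i in range(1,n):
        if st[i,4]>80:
            P=c[l==i]; a=cv2.minAreaRect(P[:,:2].astype(np.float32)*1000)
            A=np.c_[P[:,:2],np.ones(len(P))]; k=np.linalg.lstsq(A,P[:,2],rcond=None)[0]
            print(cam,st[i],np.round(a[0],1),np.round(a[1],1),round(a[2],1),"z",np.median(P[:,2]).round(4),"slope",k[:2].round(3))
E
```

```text
t 51.77 pos [0.4748 0.1336 0.3639] yaw 92.52 tilt [ 0.003  0.003 -1.   ] q [-1.24  0.07  0.97  1.85 -0.06  1.25  1.36] F [0.6 0.1 0.1] w 0.999
wrist [  0  64  30  12 238] [ 383.9 -256.4] [36.4 13.3] 79.7 z 0.0552 slope [-0.01  -0.011]
wrist [ 117  108   48   48 1763] [ 459.1 -103. ] [60.2 61. ] 4.5 z 0.0583 slope [ 0.002 -0.01 ]
wrist [ 266  112   56   59 2088] [463.9  95.7] [58.9 60.5] 72.8 z 0.0582 slope [ 0.005 -0.001]
wrist [ 426  159   57   95 4448] [546.  320.1] [139.   65.8] 3.0 z 0.058 slope [-0.001  0.005]
wrist [140 221  26  25 506] [ 602.7 -103.6] [35.6 36.4] 87.9 z 0.0581 slope [ 0.022 -0.025]
wrist [280 232  23  33 653] [617.9  94.4] [29.8 48.8] 87.7 z 0.0582 slope [0.011 0.001]
wrist [  10  241   42   45 1401] [ 662.  -297.6] [61.1 61.6] 75.6 z 0.0553 slope [ 0.001 -0.   ]
top [444 115  30  32 674] [ 661.8 -296.2] [61.4 62.4] 75.1 z 0.0562 slope [ 0.004 -0.004]
top [274 142  14  22 293] [616.4  96.4] [49.4 29.1] 0.1 z 0.0593 slope [-0.001 -0.009]
top [364 149  17  17 227] [ 601.6 -101.9] [35.2 36.4] 43.9 z 0.0591 slope [0.017 0.009]
top [262 206  36  35 813] [462.   97.8] [60.3 60.6] 72.2 z 0.0592 slope [0.004 0.003]
top [360 209  29  29 651] [ 457.  -101.6] [59.8 59.8] 34.4 z 0.0592 slope [ 0.003 -0.002]
```

View pics/wrist_f.png

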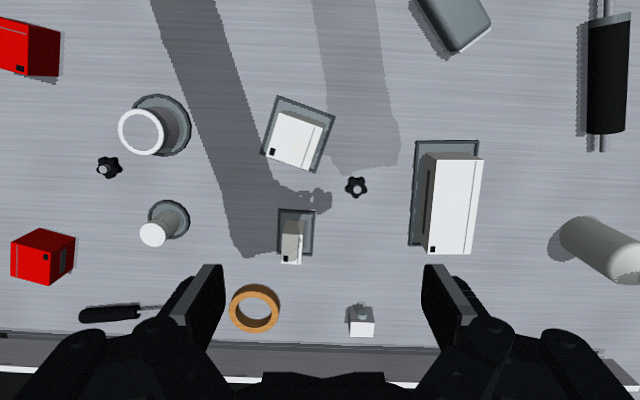

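View pics/top_f.png

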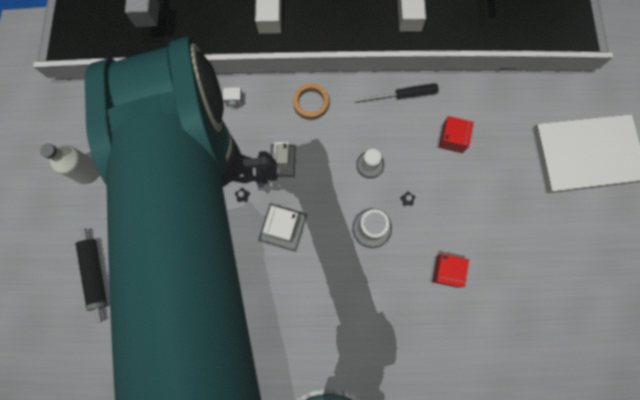

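```bash
python3 -c "
from h import *
print(order.sign_off())"
```

```text
the job is handed in; nothing more can be done
None
```

All five packs stand upright in their own trays, and I handed the job in at about 52 s of the 128 s allowed. I took the stack apart from the top: slim jar, small carton, wide tin, square carton, then the long carton.

**Final check:** the last wrist picture shows every pack inside its rim and within about 2 mm of its tray's centre as I measured it. Their tops read about 58 mm high, 3 mm above the red square carton on the bench, which is what standing flat on a tray floor gives. The cartons are lined up with their trays to about 1°. Nothing tipped, and the gripper was open and clear of everything. I never touched the red look-alikes.

**Checks that disagreed or were incomplete:**
- **Camera offset:** the top and wrist cameras differ by about 2 mm in position, and the top and scene cameras by about 4 mm. Both are well inside the 10 mm clearance around each pack.
- **Small carton angle:** the top camera put it about 2° off the wrist camera's reading, but only from a coarse outline.
- **Long carton:** the arm hid it from the top camera in the last picture, so only the wrist camera confirms it.
- **Long carton release:** the force reading never showed clear contact with the tray floor before I let go, so it may have dropped up to about 1 mm. It was level afterwards.
- **First descent:** on the way down to the jar, the arm drifted about 20 mm sideways. I corrected it before closing the gripper, and the force readings showed no contact.

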